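Press the glued boxes in the pedal clamp

ROBOT

A 6-joint arm with a two-finger parallel gripper is mounted at the origin on the work surface. World frame = base frame: x ahead of the robot, y to its left, z up, the work surface at z = 0. Lengths are in m, angles in rad, forces in N, time in s.
With the tool pointing down it reaches from about 0.425 to 0.95 m from the base axis. Payload 3.5 kg.
Tool frame: the origin (TCP) lies midway between the tips of the shut fingers; the grasp point (between the pads) lies 19 mm behind it; x points along the fingers, y is the direction in which the jaws open and shut, and the axes are right-handed (so a half turn about x gives the same grasp; the last joint's range is limited). The gripper opens to 85 mm and grips with 20 to 120 N. Pads are 22 mm wide; open, the fingers measure 114 mm over their backs; the gripper's body (76 mm by 85 mm) begins 54 mm behind the grasp point. The pads swing forward as they close: fully open they stand 13 mm farther back than shut.
Start: joints at [-1.305, 0.286, 1.577, -0, 1.279, -0.15], TCP at [0.273, -0.617, 0.195] pointing down, gripper open.
Joint ranges: [-2.77, 2.77], [-0.9, 2.22], [0.21, 2.48], [-1.53, 4.67], [0.24, 2.81], [-2.84, 2.84]. Speed limits (rad/s): [2.79, 2.79, 3.14, 3.14, 3.14, 3.14].

INTERFACE

Orientations are given as a unit quaternion [x, y, z, w].
In Python, from plant import ctrl, vision gives the robot as it stands. The module is installed in compiled form; this text tells all that it offers.
- The arm moves only by the tool play_rows, never from a script. Its arguments are lists of equal length, an entry for each row: "claw": the closure in counts, from 0 (fully open) to 255 (shut); "travel": the shift along the tool's x, y, z in m, a list of three; "dr": the turn, a rotation vector about the tool's x, y, z in rad, a list of three. In form: {"claw": [claw, ...], "travel": [[tx, ty, tz], ...], "dr": [[wx, wy, wz], ...]}. A call has 1 to 20 rows; each row is the pose to reach, as a shift and turn from the pose measured when the call began, along the tool's axes at that moment; what a row does not reach only later rows make up. A row lasts 1/10 s, in which the tool goes at most 50 mm and 8.59 degrees, less where a joint would pass 70% of its speed; a pose out of reach is approached as far as the arm can. A call with a gripper value outside its range is refused whole. The fingers move at their own pace and stop on an object; "force" is the grip in N (left out, the last holds). Time passes only in rows, so rows that repeat a pose let the fingers close. It gives the time, the measured TCP pose, the force and the opening at its end, in the units of the state.
- ctrl.get_state(): the state, without advancing time (a new reading comes with each control period).
- vision.read_camera(name): name is "scene" or "top"; returns a dict with "img" (420x560x3 uint8, red, green, blue), "range_z" (420x560 float32, m along the optical axis (not along the pixel's ray), 0 where there is no reading), "K" (3x3 intrinsics, pixels), "world_to_cam" (4x4, takes a point from world to camera coordinates). Camera axes: x right, y up, looking along -z (the intrinsics and any distortion apply to the point x, -y, -z); pixel columns grow to the right and rows downward; lengths in m; the calibration is good to about 2 mm. A picture is of the moment at which its call begins.
- ctrl.sign_off(): hands the job in, once; it reports no verdict.
The state is a dict: "time": time; "qpos": joint angles; "dq": joint speeds; "joint_efforts": joint torques, N m; "eef_pos": TCP position; "tcp_rot": TCP orientation; "contact_force": force on the tool from outside, world axes, zero at the start; "wrist_torque": the same for the moment, N m; "opening": opening from 0.0 (shut) to 1.0 (fully open).
Only numpy, scipy, OpenCV 4.12 (cv2) and the standard library are available. Lean on these libraries where they do the work, as an engineer would, in place of code of your own. Each camera call takes 0.05 s, during which the arm holds its last target.

TASK

Stand every freshly glued wooden box upright in a row on the bed of the blue pedal clamp, between jaw and fence, and set the black pressure slider level with the green marker; then push the pedal right down to its stop and keep it there for two seconds, so that the boxes are pressed against the fence. Afterwards let the pedal up, push the slider fully back to its zero end (red line), and put all the boxes upright in the green drying tray. Leave everything else on the bench where it is.

Things in the scene. Friction and masses are not known exactly. Their poses are not given: they have to be found in the camera images.
- box_a: pale wooden box with a dark brown stripe round the long sides near the foot; freshly glued, open-topped, 46 x 80 x 60 mm (its x, y, z), walls 5 mm, 140 g. Origin: centre of its underside, z up through the open top, y along its 80 mm length. It may be absent.
- box_b: mid-brown wooden box with a pale stripe; freshly glued, open-topped, 46 x 80 x 60 mm (its x, y, z), walls 5 mm, 140 g. Origin: centre of its underside, z up through the open top, y along its 80 mm length. It may be absent.
- box_c: plywood box with a red stripe; freshly glued, open-topped, 46 x 80 x 60 mm (its x, y, z), walls 5 mm, 140 g. Origin: centre of its underside, z up through the open top, y along its 80 mm length. It may be absent.
- clamp: blue pedal-operated glue-up clamp, fixed to the bench. Origin: on the bench under the middle of its bed; x points from the pedal to the fence, y along the bed, z up. A fixed aluminium fence stands on the far side, face at x = 40 mm; a moving aluminium jaw on the pedal side. Both rise 30 mm above the bench; grip boxes above them, across their 46 mm width
- bed (a point): middle of the clamp's flat bed, 12 mm above the bench. The bed is 280 mm long (clamp y from -140 to 140 mm) and takes three boxes in a row, 90 mm apart, their 80 mm sides along y, between jaw and fence
- jaw_face (a point): middle of the jaw's face, at clamp x = -38 mm with the pedal up. Pressing the pedal to its stop drives it 30 mm towards the fence (to x = -8 mm), which pushes the boxes square against the fence (box centres then near x = 16 mm)
- pedal (a joint): spring pedal of the clamp, hinged on an axis along the clamp's y at clamp x = -95 mm, z = 26 mm; a plate 125 mm long, 70 mm wide, 8 mm thick with a yellow ribbed tread that slopes up towards the robot. Angle in rad: 0 fully up (rest), 0.30 fully down on its stop. It springs up when let go; about 14 N on the tread holds it down.
- pedal_pad (a point): the point to press, on top of the pedal's yellow tread, 80 mm from its hinge (about 57 mm above the bench when up, 34 mm when down); it moves with the pedal
- console: grey pressure console, fixed to the bench, 90 x 190 x 45 mm (x, y, z); origin at the centre of its underside; the slider's track runs along its y, in the middle of its top
- pressure (a joint): black slider grip on the console: travel in m along the console's y, 0 at the zero end (red line on the scale), 0.10 at the full end. Stiff: it stays where it is left (1.5 N of friction).
- pressure_top (a point): middle of the top of the slider grip. The grip is 28 mm across the track, 20 mm along it (console y) and 40 mm high; its foot is 45 mm above the bench, its top 85 mm; a white line across the top marks its middle
- marker: green pointer clip, 12 mm wide and 6 mm high, fixed on the console's top beside the track; origin at the middle of its foot, axes parallel to the console's: the slider is at the marker when both have the same place along y
- tray: green drying tray, fixed to the bench, 120 x 290 x 20 mm outside (x, y, z), walls 6 mm, floor 6 mm thick, open on top; origin at the centre of its underside, y along its length. Room for three boxes in a row, lengthwise, 88 mm apart
- tape: bystander, to be left alone: roll of yellow tape, 100 mm across, 46 mm high, standing on its flat side; origin under its centre
- screwdriver: bystander, to be left alone: screwdriver with black handle, 200 mm long, lying; origin under its centre
- square: bystander, to be left alone: joiner's try square, 165 mm long, lying flat; origin under its centre
- file: bystander, to be left alone: file with wooden handle, 240 mm long, lying; origin under its centre
- glue: bystander, to be left alone: white glue bottle with red cap, 60 mm across, 150 mm high; origin under its centre
- offcut: bystander, to be left alone: wood offcut, 55 x 170 x 18 mm; origin under its centre
- mallet: bystander, to be left alone: wooden mallet, 260 mm long, lying; origin under its centre
Mind the look-alikes: they are no part of the job. Leave any pink or yellow look-alike of the box_c alone.

How it is judged:
By the outcome, as a careful person would: the job done as asked, in the order asked, and still so for the second after the job is handed in, with the robot touching nothing.
Of box_a, box_b, box_c only 2 to 3 are there at a start; the rules pass over those that are not, and their reading is None.
At some moment in a run one of box_a, box_b, box_c may be knocked a few centimetres aside while the robot is not near it.
It also fails if it takes over 210 s, if anything falls off the work surface, if the arm or the gripper's body presses on something with over 40 N, if the wrist force passes 120 N, or if a joint passes its speed limit or range.

## Working session

There is one attempt and no reset: what is moved stays moved. The work goes in short steps, Python scripts to look and compute and a tool call to move; the robot and the scene stay as the last step left them, time stands still between calls to the robot, and variables do not carry over. Pictures are saved under pics/ and viewed, and the job is handed in when it is done.

Besides the shell and the picture viewer there is one more tool, called after "Call:" in YAML: its name, and indented under it one key for each argument. play_rows: Moves the arm, as the interface text tells. Its arguments: {"type":"object","properties":{"claw":{"type":"array","items":{"type":"number"}},"travel":{"type":"array","items":{"type":"array","items":{"type":"number"}}},"dr":{"type":"array","items":{"type":"array","items":{"type":"number"}}},"force":{"type":"number"}},"required":["claw","travel","dr"]}

```bash
mkdir -p pics; cat > h.py <<'E'
import numpy as np,cv2
from plant import ctrl,vision
def snap(name,tag):
    d=vision.read_camera(name); cv2.imwrite(f'pics/{tag}.png',d['img'][:,:,::-1]); np.savez(f'pics/{tag}.npz',**d); return d
def load(tag): return dict(np.load(f'pics/{tag}.npz'))
def px2w(d,u,v,z=None):
    K=d['K'];T=np.linalg.inv(d['world_to_cam'])
    r=np.array([(u-K[0,2])/K[0,0],-(v-K[1,2])/K[1,1],-1.0])
    if z is None:
        p=np.append(r*d['range_z'][int(round(v)),int(round(u))],1);return (T@p)[:3]
    o=T[:3,3];w=T[:3,:3]@r
    return o+w*(z-o[2])/w[2]
def w2px(d,p):
    c=d['world_to_cam']@np.append(p,1);K=d['K']
    return np.array([K[0,0]*c[0]/-c[2]+K[0,2],K[1,1]*-c[1]/-c[2]+K[1,2]])
def crop(d,u0,v0,u1,v1,s,name):
    cv2.imwrite(f'pics/{name}.png',cv2.resize(d['img'][v0:v1,u0:u1,::-1],None,fx=s,fy=s,interpolation=cv2.INTER_CUBIC))
E
python3 - <<'E'
from h import *
for n in('top','scene'):
    d=snap(n,n+'0');print(n,d.keys(),d['K'],d['world_to_cam'])
print(ctrl.get_state())
E
```

```text
top dict_keys(['img', 'range_z', 'K', 'world_to_cam']) [[457.21535363   0.         280.04655799]
 [  0.         457.21535363 212.81832784]
 [  0.           0.           1.        ]] [[-1.85810576e-02 -9.99794485e-01  8.10758353e-03 -8.13972064e-04]
 [ 9.91835435e-01 -1.74086936e-02  1.26330551e-01 -4.68280825e-01]
 [-1.26163445e-01  1.03887439e-02  9.91955069e-01 -1.37820798e+00]
 [ 0.00000000e+00  0.00000000e+00  0.00000000e+00  1.00000000e+00]]
scene dict_keys(['img', 'range_z', 'K', 'world_to_cam']) [[522.70972613   0.         270.04726102]
 [  0.         522.70972613 214.48147696]
 [  0.           0.           1.        ]] [[-0.61568826  0.78794311  0.00857979  0.2981734 ]
 [-0.49087384 -0.39203428  0.7780437   0.17244003]
 [ 0.61641775  0.47482077  0.62815157 -1.71696448]
 [ 0.          0.          0.          1.        ]]
{'time': 0.1, 'qpos': array([-1.30504687e+00,  2.87103635e-01,  1.57802405e+00, -1.50024315e-05,
        1.27857730e+00, -1.49976732e-01]), 'dq': array([-0.00129607, -0.00026808, -0.00336616, -0.00077166, -0.00098516,
        0.00036044]), 'joint_efforts': array([ 7.11001758e-04, -4.07299805e+01, -2.93699026e+01, -1.02775618e-04,
        3.42037354e-03, -1.03182478e-05]), 'eef_pos': array([ 0.27246386, -0.61684436,  0.1940714 ]), 'tcp_rot': array([-0.69183672, -0.14667195,  0.69193327, -0.14518139]), 'contact_force': array([-0.41338073,  0.72873488,  0.07111184]), 'wrist_torque': array([0.01946515, 0.03132206, 0.00439019]), 'opening': 1.0022947550050512}
```

View pics/top0.png

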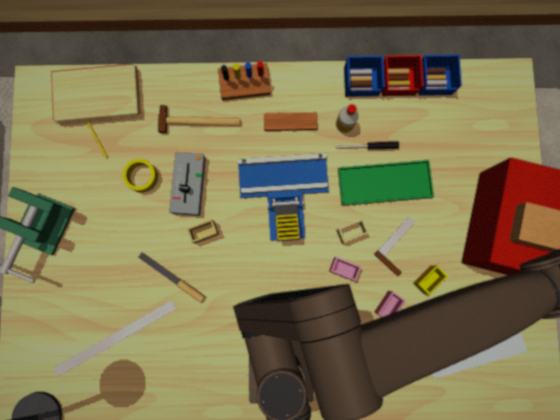

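View pics/scene0.png

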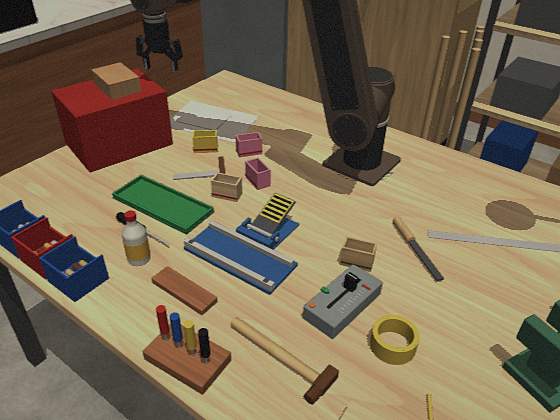

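```bash
python3 - <<'E'
from h import *
d=load('top0');s=load('scene0')
crop(d,160,60,450,330,2.6,'c1')
a=cv2.resize(s['img'][125:280,170:400,::-1],None,fx=3.4,fy=3.4,interpolation=cv2.INTER_CUBIC);cv2.imwrite('pics/c2.png',a)
E
```

```text
(no output)
```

View pics/c1.png

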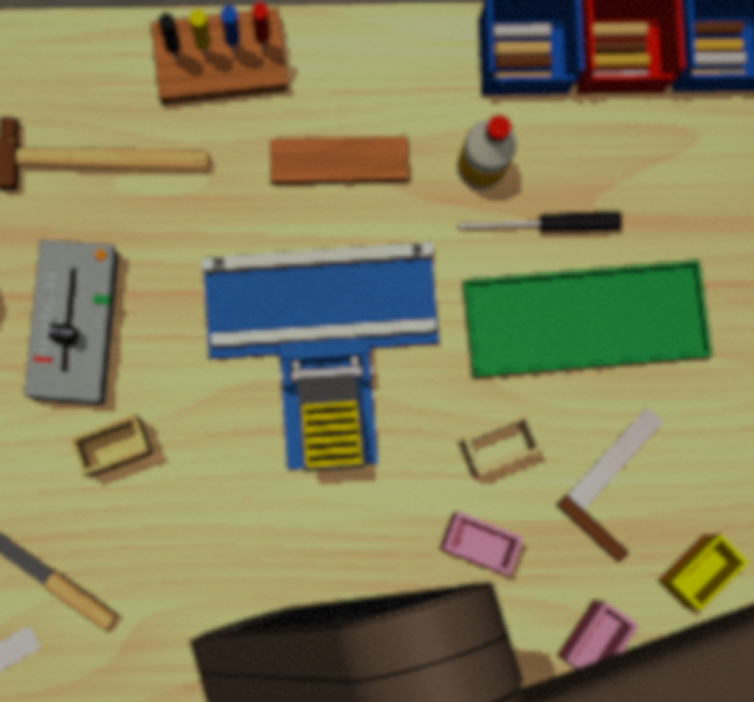

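View pics/c2.png

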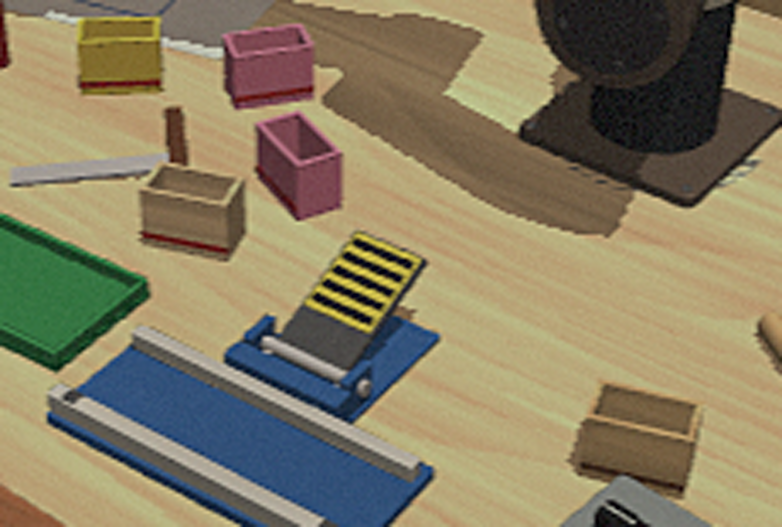

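```bash
cat >> h.py <<'E'
def cloud(d):
    K=d['K'];T=np.linalg.inv(d['world_to_cam']);Z=d['range_z'];v,u=np.mgrid[:Z.shape[0],:Z.shape[1]]
    P=np.stack([(u-K[0,2])/K[0,0]*Z,-(v-K[1,2])/K[1,1]*Z,-Z],-1)
    P=P@T[:3,:3].T+T[:3,3];P[Z==0]=np.nan;return P
def rect(d,u0,v0,u1,v1,z0,z1):
    P=cloud(d)[v0:v1,u0:u1].reshape(-1,3);P=P[(P[:,2]>z0)&(P[:,2]<z1)]
    (c,s,a)=cv2.minAreaRect((P[:,:2]*1000).astype(np.float32))
    if s[0]<s[1]: a+=90;s=s[::-1]   # a = direction of long side
    if a>90:a-=180
    return len(P),np.round(c,1),np.round(s,1),round(a,2),round(np.median(P[:,2])*1000,1)
E
python3 - <<'E'
from h import *
d=load('top0');s=load('scene0')
print('table',np.round(np.nanmedian(cloud(d)[195:215,100:140].reshape(-1,3),0),4))
print('boxA t',rect(d,185,215,225,250,.045,.075))
print('boxC t',rect(d,330,215,375,250,.045,.075))
print('boxA s',rect(s,335,230,385,275,.05,.07))
print('boxC s',rect(s,205,165,248,205,.05,.07))
print('tray',rect(d,330,150,440,215,.012,.03))
print('console',rect(d,165,145,212,220,.038,.052))
print('slider',rect(d,165,145,212,220,.075,.095))
print('slider s',rect(s,330,260,370,300,.075,.095))
print('clamp base',rect(d,230,145,335,248,.006,.018))
print('clamp jaws',rect(d,230,145,335,200,.024,.036))
E
```

```text
table [0.5076 0.494  0.    ]
boxA t (177, array([416.4, 226.8]), array([80.5, 46.9]), -70.59, np.float64(58.8))
boxC t (158, array([ 408.4, -228.9]), array([81.4, 46. ]), -69.43, np.float64(58.9))
boxA s (293, array([417.1, 232.2]), array([80. , 53.4]), -70.83, np.float64(56.9))
boxC s (216, array([ 377. , -237.2]), array([123.5,  85. ]), 23.28, np.float64(56.5))
tray (663, array([ 563.2, -345.9]), array([296.2, 121.2]), -86.12, np.float64(18.8))
console (1674, array([566.1, 275.5]), array([190.4,  91.4]), -5.22, np.float64(45.0))
slider (62, array([543.7, 277.9]), array([27.3, 18.5]), 86.96, np.float64(84.5))
slider s (106, array([545.7, 283.7]), array([28.9, 21.3]), 79.21, np.float64(83.3))
clamp base (2686, array([527.3, -17.6]), array([325.6, 323.2]), 87.88, np.float64(11.7))
clamp jaws (994, array([580.1, -21.7]), array([277.3, 141.8]), -87.41, np.float64(30.5))
```

```bash
python3 - <<'E'
from h import *
d=load('top0');s=load('scene0')
crop(d,165,145,215,220,8,'c3')
crop(s,295,255,390,345,7,'c4')
print('fence',rect(d,230,145,335,175,.024,.045))
print('jaw',rect(d,230,180,335,198,.024,.036))
P=cloud(d)
m=(P[...,2]>.006)&(P[...,2]<.036);m[:145]=0;m[200:]=0;m[:,:230]=0;m[:,335:]=0
print('bedall',cv2.minAreaRect((P[m][:,:2]*1000).astype(np.float32)))
for u in(255,270,300,315):
  print([(v,*np.round(P[v,u]*1000).astype(int)) for v in range(150,202)][::1] if u==255 else '')
print('pedal',[(v,*np.round(P[v,287]*1000).astype(int)) for v in range(190,246,2)])
E
```

```text
fence (471, array([641.7, -18.9]), array([277.4,  18.2]), -86.92, np.float64(30.1))
jaw (527, array([535.9, -23.9]), array([268. ,  41.5]), -87.12, np.float64(31.3))
bedall ((599.6056518554688, -20.6016845703125), (327.1167297363281, 177.25390625), 89.25995635986328)
[(150, np.int64(675), np.int64(67), np.int64(4)), (151, np.int64(672), np.int64(67), np.int64(3)), (152, np.int64(671), np.int64(67), np.int64(-4)), (153, np.int64(667), np.int64(67), np.int64(-5)), (154, np.int64(663), np.int64(67), np.int64(0)), (155, np.int64(660), np.int64(67), np.int64(-1)), (156, np.int64(657), np.int64(67), np.int64(-3)), (157, np.int64(653), np.int64(67), np.int64(-1)), (158, np.int64(643), np.int64(66), np.int64(28)), (159, np.int64(638), np.int64(66), np.int64(34)), (160, np.int64(636), np.int64(66), np.int64(30)), (161, np.int64(633), np.int64(66), np.int64(27)), (162, np.int64(630), np.int64(66), np.int64(28)), (163, np.int64(630), np.int64(67), np.int64(14)), (164, np.int64(626), np.int64(67), np.int64(18)), (165, np.int64(625), np.int64(67), np.int64(9)), (166, np.int64(621), np.int64(67), 
[... 2604 characters left out ...]
int64(-29), np.int64(58)), (224, np.int64(431), np.int64(-29), np.int64(56)), (226, np.int64(424), np.int64(-29), np.int64(59)), (228, np.int64(418), np.int64(-29), np.int64(60)), (230, np.int64(412), np.int64(-29), np.int64(62)), (232, np.int64(406), np.int64(-29), np.int64(64)), (234, np.int64(399), np.int64(-28), np.int64(71)), (236, np.int64(393), np.int64(-28), np.int64(68)), (238, np.int64(387), np.int64(-28), np.int64(75)), (240, np.int64(381), np.int64(-28), np.int64(71)), (242, np.int64(380), np.int64(-30), np.int64(-2)), (244, np.int64(-9223372036854775808), np.int64(-9223372036854775808), np.int64(-9223372036854775808))]<stdin>:12: RuntimeWarning: invalid value encountered in cast
```

View pics/c3.png

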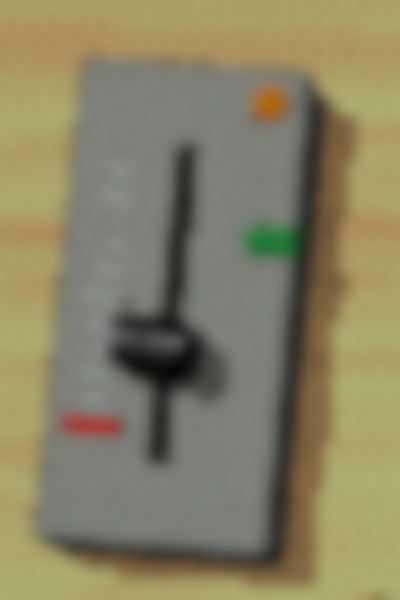

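View pics/c4.png

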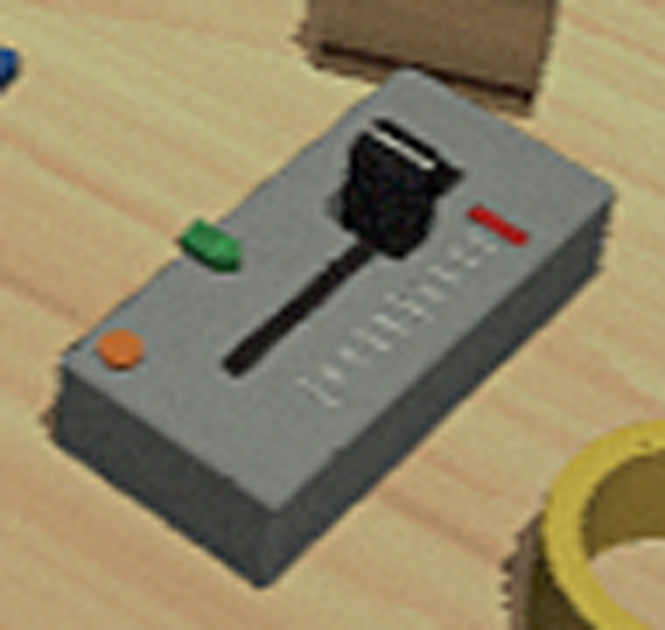

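```bash
python3 - <<'E'
from h import *
d=load('top0');s=load('scene0')
c=np.array([.5661,.2755]);a=np.radians(-5.22);uy=np.array([np.cos(a),np.sin(a)]);ux=np.array([-uy[1],uy[0]])*-1
def cen(d,box,f,z):
    u0,v0,u1,v1=box;I=d['img'][v0:v1,u0:u1].astype(int);m=f(I[...,0],I[...,1],I[...,2]);v,u=np.nonzero(m)
    p=px2w(d,u.mean()+u0,v.mean()+v0,z)[:2];return len(u),np.round(p*1000,1),'y',round((p-c)@uy*1000,1),'x',round((p-c)@ux*1000,1)
g=lambda r,g,b:(g>r+25)&(g>b+15);rd=lambda r,g,b:(r>g+60)&(r>b+60)
for D,b in((d,(165,150,215,220)),(s,(300,265,390,345))):
    print('green',cen(D,b,g,.049)); print('red',cen(D,b,lambda r,g,b:(r>g+60)&(abs(g-b)<30),.0455))
    print('con',rect(D,*b,.040,.050))
wh=lambda r,g,b:(r>150)&(g>150)&(b>150)
print('white s',cen(s,(340,268,362,282),wh,.0855))
for p in((543.7,277.9),(545.7,283.7)): 
    q=np.array(p)/1000; print((q-c)@uy*1000,(q-c)@ux*1000)
E
```

```text
green (29, array([588.2, 238.4]), 'y', np.float64(25.4), 'x', np.float64(35.0))
red (13, array([518.8, 308.2]), 'y', np.float64(-50.1), 'x', np.float64(-28.3))
con (1540, array([566.1, 275.5]), array([190.3,  91.4]), -5.2, np.float64(45.0))
green (40, array([589.3, 242.5]), 'y', np.float64(26.1), 'x', np.float64(30.7))
red (17, array([519.4, 310.5]), 'y', np.float64(-49.7), 'x', np.float64(-30.6))
con (2390, array([570. , 333.2]), array([198.1, 193.4]), 85.97, np.float64(44.2))
white s (4, array([545.3, 285.9]), 'y', np.float64(-21.7), 'x', np.float64(-8.5))
-22.5254529963647 -0.3520899154524399
-21.061432776595034 -6.309995990249684
```

```bash
cat >> h.py <<'E'
from scipy.spatial.transform import Rotation as R
def down(yawdeg,tilt=0):
    y=np.radians(yawdeg);Y=np.array([np.cos(y),np.sin(y),0]);X=np.array([0,0,-1.]);Z=np.cross(X,Y)
    return R.from_matrix(np.stack([X,Y,Z],1))
def plan(pos,yaw,flip=None):
    s=ctrl.get_state();R0=R.from_quat(s['tcp_rot']);
    Y=R0.as_matrix()[:,1];cur=np.degrees(np.arctan2(Y[1],Y[0]))
    print('t %.2f tcp'%s['time'],np.round(s['eef_pos'],4),'yaw %.1f'%cur,'q6 %.2f q1 %.2f'%(s['qpos'][5],s['qpos'][0]),'F',np.round(s['contact_force'],1),'op %.3f'%s['opening'])
    for k in(-360,-180,0,180,360):
        rv=(R0.inv()*down(yaw+k)).as_rotvec()
        if abs(yaw+k-cur)<=181: print(' yaw',yaw+k,'travel',np.round(R0.inv().apply(np.array(pos)-s['eef_pos']),4),'dr',np.round(rv,3))
    return s
E
python3 - <<'E'
from h import *
plan((.4084,-.2289,.195),20.6);
E
```

```text
t 0.10 tcp [ 0.2725 -0.6168  0.1941] yaw -66.2 q6 -0.15 q1 -1.31 F [-0.4  0.7  0.1] op 1.002
 yaw -159.4 travel [-2.00e-04 -3.00e-01 -2.81e-01] dr [1.627e+00 1.000e-03 2.000e-03]
 yaw 20.6 travel [-2.00e-04 -3.00e-01 -2.81e-01] dr [-1.515e+00 -2.000e-03  1.000e-03]
```

Call:
play_rows:
  claw: [0, 0, 0, 0, 0, 0, 0, 0, 0, 0, 0, 0, 0, 0, 0, 0]
  travel:
    - [0, -0.3, -0.281]
    - [0, -0.3, -0.281]
    - [0, -0.3, -0.281]
    - [0, -0.3, -0.281]
    - [0, -0.3, -0.281]
    - [0, -0.3, -0.281]
    - [0, -0.3, -0.281]
    - [0, -0.3, -0.281]
    - [0, -0.3, -0.281]
    - [0, -0.3, -0.281]
    - [0, -0.3, -0.281]
    - [0, -0.3, -0.281]
    - [0, -0.3, -0.281]
    - [0, -0.3, -0.281]
    - [0, -0.3, -0.281]
    - [0, -0.3, -0.281]
  dr:
    - [-1.515, 0, 0]
    - [-1.515, 0, 0]
    - [-1.515, 0, 0]
    - [-1.515, 0, 0]
    - [-1.515, 0, 0]
    - [-1.515, 0, 0]
    - [-1.515, 0, 0]
    - [-1.515, 0, 0]
    - [-1.515, 0, 0]
    - [-1.515, 0, 0]
    - [-1.515, 0, 0]
    - [-1.515, 0, 0]
    - [-1.515, 0, 0]
    - [-1.515, 0, 0]
    - [-1.515, 0, 0]
    - [-1.515, 0, 0]
  force: 40

```text
time: 1.7
eef_pos: [0.4083, -0.2291, 0.1947]
tcp_rot: [0.403, 0.582, -0.402, 0.581]
contact_force: [0.7, 0.0, 0.3]
opening: 1.004
```

```bash
python3 - <<'E'
from h import *
plan((.4084,-.2289,.195),20.6);
d=snap('top','top1');s=snap('scene','scene1')
print('boxC s',rect(s,205,165,248,205,.052,.07),rect(s,208,172,246,185,.052,.066))
for u,v in((212,175),):pass
crop(s,190,130,290,210,8,'c5')
E
```

```text
t 1.70 tcp [ 0.4083 -0.2291  0.1947] yaw 20.6 q6 -1.09 q1 -0.73 F [0.7 0.  0.3] op 1.004
 yaw -159.4 travel [-0.0003  0.0002 -0.0002] dr [ 3.141 -0.     0.004]
 yaw 20.6 travel [-0.0003  0.0002 -0.0002] dr [-0.001 -0.002 -0.   ]
 yaw 200.6 travel [-0.0003  0.0002 -0.0002] dr [ 3.141 -0.     0.004]
boxC s (185, array([ 407.1, -223.6]), array([83.1, 54.6]), -70.04, np.float64(56.8)) (165, array([ 407.5, -224. ]), array([83.2, 54.3]), -68.14, np.float64(57.2))
```

View pics/c5.png

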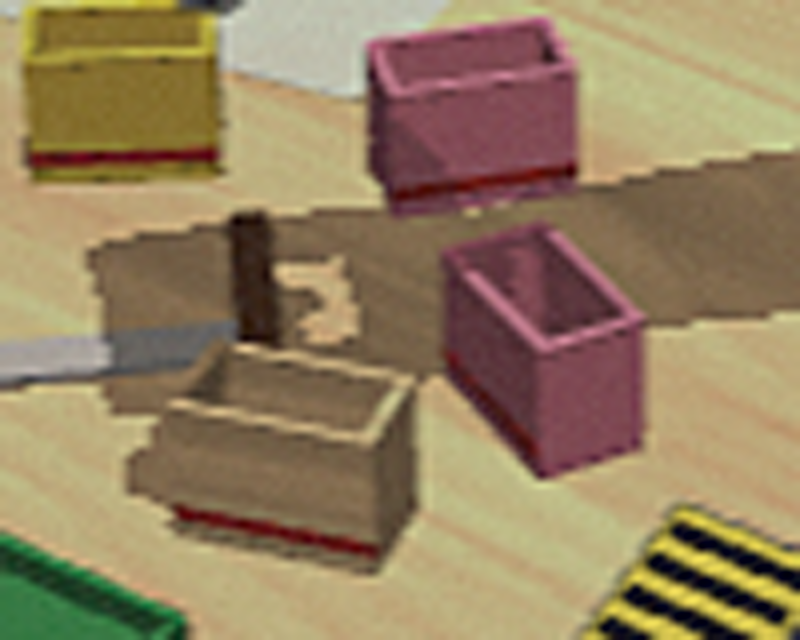

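View pics/top1.png

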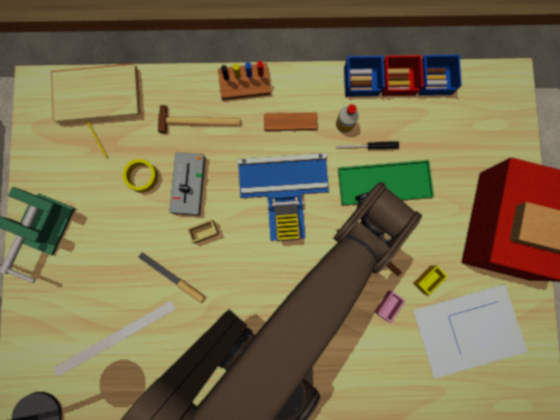

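```bash
python3 - <<'E'
from h import *
d=load('top0')
for b in((322,250,368,288),):
    print('pink',rect(d,*b,.045,.075))
    P=cloud(d)[b[1]:b[3],b[0]:b[2]].reshape(-1,3);P=P[(P[:,2]>.045)&(P[:,2]<.075)]
    print(cv2.boxPoints(cv2.minAreaRect((P[:,:2]*1000).astype(np.float32))))
E
```

```text
pink (168, array([ 295.4, -202. ]), array([80.7, 46.1]), 67.46, np.float64(59.8))
[[ 258.60535 -230.41248]
 [ 301.1886  -248.09003]
 [ 332.12726 -173.56235]
 [ 289.544   -155.8848 ]]
```

Call:
play_rows:
  claw: [0, 0, 0, 0, 0, 0, 255, 255, 255, 255, 255, 255, 255, 255, 255]
  travel:
    - [0.04, 0, 0]
    - [0.08, 0, 0]
    - [0.12, 0, 0]
    - [0.15, 0, 0]
    - [0.173, 0, 0]
    - [0.173, 0, 0]
    - [0.173, 0, 0]
    - [0.173, 0, 0]
    - [0.173, 0, 0]
    - [0.173, 0, 0]
    - [0.173, 0, 0]
    - [0.173, 0, 0]
    - [0.173, 0, 0]
    - [0.173, 0, 0]
    - [0.173, 0, 0]
  dr:
    - [0, 0, 0]
    - [0, 0, 0]
    - [0, 0, 0]
    - [0, 0, 0]
    - [0, 0, 0]
    - [0, 0, 0]
    - [0, 0, 0]
    - [0, 0, 0]
    - [0, 0, 0]
    - [0, 0, 0]
    - [0, 0, 0]
    - [0, 0, 0]
    - [0, 0, 0]
    - [0, 0, 0]
    - [0, 0, 0]
  force: 25

```text
time: 3.3
eef_pos: [0.408, -0.2285, 0.0216]
tcp_rot: [0.403, 0.582, -0.402, 0.581]
contact_force: [-0.3, -1.4, 0.0]
opening: -0.002
```

```bash
python3 - <<'E'
from h import *
plan((.4084,-.2289,.15),20.6);
s=snap('scene','scene2')
crop(s,190,130,290,210,8,'c6')
E
```

```text
t 3.30 tcp [ 0.408  -0.2285  0.0216] yaw 20.6 q6 -1.09 q1 -0.73 F [-0.3 -1.4  0. ] op -0.002
 yaw -159.4 travel [-0.1284  0.0002  0.0002] dr [3.141 0.    0.004]
 yaw 20.6 travel [-0.1284  0.0002  0.0002] dr [-0.    -0.003  0.   ]
 yaw 200.6 travel [-0.1284  0.0002  0.0002] dr [3.141 0.    0.004]
```

View pics/c6.png

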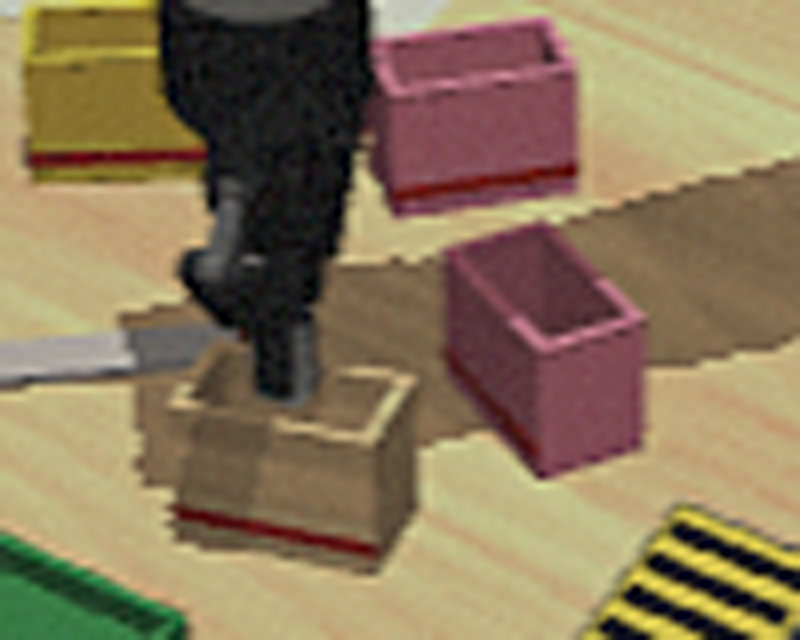

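```bash
python3 - <<'E'
from h import *
s=load('scene2')
for p in((.408,-.2285,.0216),(.408,-.2285,.06),(.408,-.2285,.08)): print((w2px(s,p)-[190,130])*8)
print(ctrl.get_state()['joint_efforts'])
d=snap('top','top2');crop(d,300,170,420,290,6,'c7')
crop(s,120,0,290,210,3.5,'c8')
P=cloud(s)
for v in range(160,184,2): print(v,[tuple(np.round(P[v,u]*1000).astype(int)) for u in (222,225,228)])
E
```

```text
[284.25598577 465.34930133]
[279.56130339 380.72048114]
[277.05728824 335.58178366]
[ 2.38139757e-03 -2.56268460e+01 -2.33584481e+01  1.94489163e-03
  5.58958433e-03 -1.36610117e-05]
160 [(np.int64(433), np.int64(-213), np.int64(140)), (np.int64(424), np.int64(-209), np.int64(137)), (np.int64(419), np.int64(-203), np.int64(137))]
162 [(np.int64(444), np.int64(-202), np.int64(144)), (np.int64(420), np.int64(-214), np.int64(127)), (np.int64(417), np.int64(-205), np.int64(129))]
164 [(np.int64(449), np.int64(-198), np.int64(142)), (np.int64(417), np.int64(-216), np.int64(118)), (np.int64(417), np.int64(-205), np.int64(122))]
166 [(np.int64(448), np.int64(-199), np.int64(133)), (np.int64(418), np.int64(-216), np.int64(111)), (np.int64(407), np.int64(-215), np.int64(105))]
168 [(np.int64(448), np.int64(-199), np.int64(127)), (np.int64(431), np.int64(-204), np.int64(116)), (np.int64(410), np.int64(-213), np.int64(101))]
170 [(np.int64(438), np.int64(-210), np.int64(110)), (np.int64(429), np.int64(-206), np.int64(108)), (np.int64(413), np.int64(-210), np.int64(98))]
172 [(np.int64(421), np.
[... 151 characters left out ...]
(-224), np.int64(84)), (np.int64(424), np.int64(-212), np.int64(88)), (np.int64(412), np.int64(-212), np.int64(82))]
176 [(np.int64(422), np.int64(-226), np.int64(74)), (np.int64(414), np.int64(-222), np.int64(72)), (np.int64(410), np.int64(-214), np.int64(73))]
178 [(np.int64(422), np.int64(-227), np.int64(67)), (np.int64(418), np.int64(-219), np.int64(68)), (np.int64(412), np.int64(-212), np.int64(68))]
180 [(np.int64(397), np.int64(-252), np.int64(35)), (np.int64(417), np.int64(-221), np.int64(59)), (np.int64(408), np.int64(-217), np.int64(57))]
182 [(np.int64(430), np.int64(-220), np.int64(60)), (np.int64(424), np.int64(-214), np.int64(60)), (np.int64(390), np.int64(-234), np.int64(32))]
```

View pics/c8.png

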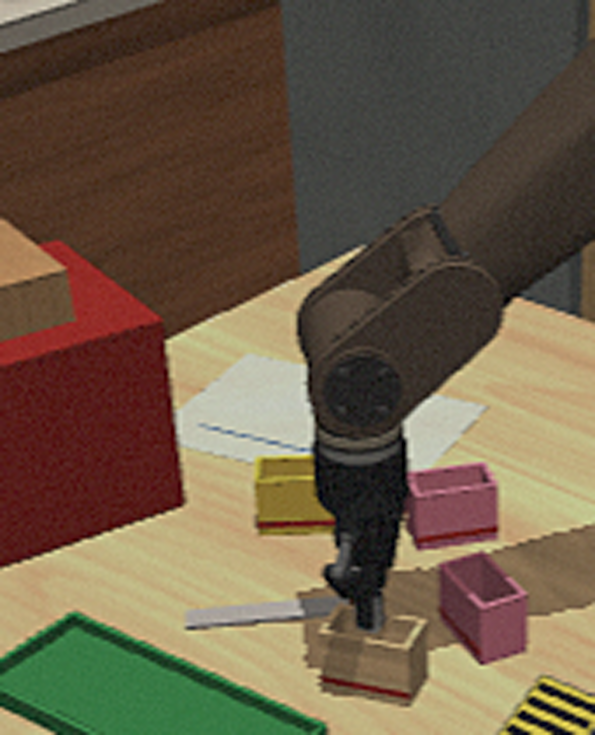

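View pics/c7.png

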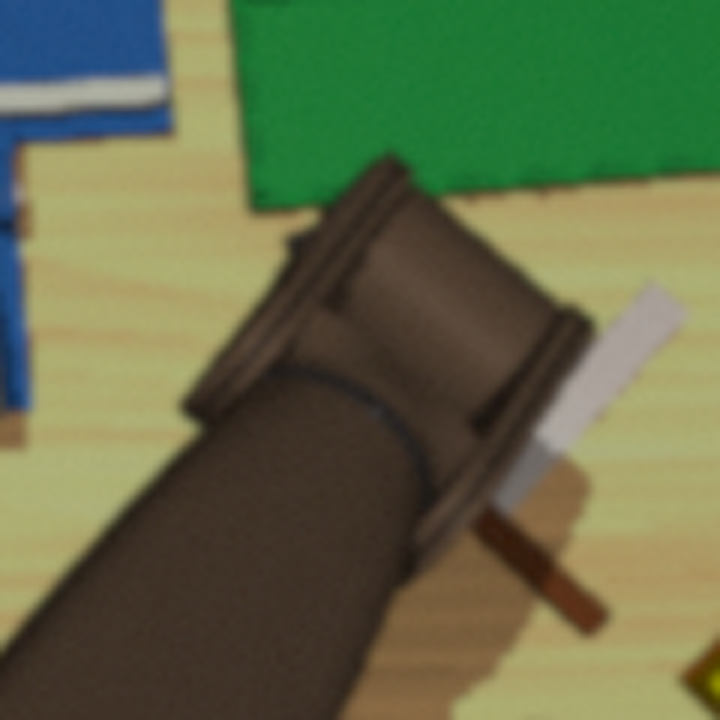

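Call:
play_rows:
  claw: [255, 255, 255, 255, 255, 0, 0, 0, 0, 0, 0, 0, 0, 0]
  travel:
    - [-0.03, 0, 0]
    - [-0.06, 0, 0]
    - [-0.09, 0, 0]
    - [-0.09, 0, 0]
    - [-0.09, 0, 0]
    - [-0.09, 0, 0]
    - [-0.09, 0, 0]
    - [-0.09, 0, 0]
    - [-0.09, 0, 0]
    - [-0.09, 0, 0]
    - [-0.09, 0, 0]
    - [-0.09, 0, 0]
    - [-0.09, 0, 0]
    - [-0.09, 0, 0]
  dr:
    - [0, 0, 0]
    - [0, 0, 0]
    - [0, 0, 0]
    - [0, 0, 0]
    - [0, 0, 0]
    - [0, 0, 0]
    - [0, 0, 0]
    - [0, 0, 0]
    - [0, 0, 0]
    - [0, 0, 0]
    - [0, 0, 0]
    - [0, 0, 0]
    - [0, 0, 0]
    - [0, 0, 0]

```text
time: 4.8
eef_pos: [0.4082, -0.2288, 0.1116]
tcp_rot: [0.403, 0.582, -0.402, 0.581]
contact_force: [-0.2, -0.9, -0.3]
opening: 1.002
```

```bash
python3 - <<'E'
from h import *
s=snap('scene','scene3');plan((.408,-.2285,.022),20.6)
crop(s,190,130,290,210,8,'c9')
print(rect(s,205,165,248,205,.052,.066))
E
```

```text
t 4.85 tcp [ 0.4082 -0.2288  0.1117] yaw 20.6 q6 -1.09 q1 -0.73 F [-0.3  0.1 -0.6] op 1.002
 yaw -159.4 travel [ 0.0897 -0.0001 -0.0001] dr [ 3.141 -0.     0.004]
 yaw 20.6 travel [ 0.0897 -0.0001 -0.0001] dr [-0.    -0.002 -0.   ]
 yaw 200.6 travel [ 0.0897 -0.0001 -0.0001] dr [ 3.141 -0.     0.004]
(181, array([ 376.1, -235.8]), array([120.2,  82.5]), 22.01, np.float64(56.9))
```

View pics/c9.png

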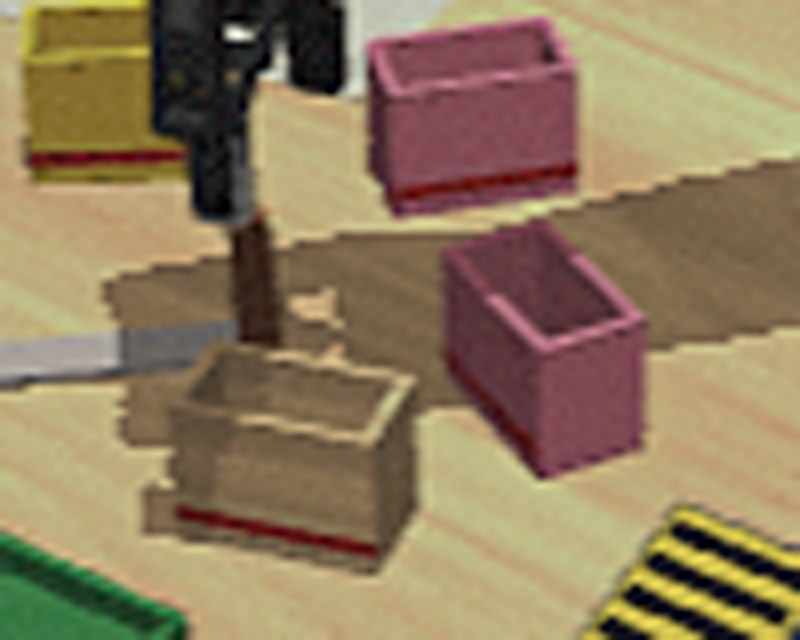

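Call:
play_rows:
  claw: [0, 0, 0, 0, 0]
  travel:
    - [0.04, 0, 0]
    - [0.07, 0, 0]
    - [0.09, 0, 0]
    - [0.09, 0, 0]
    - [0.09, 0, 0]
  dr:
    - [0, 0, 0]
    - [0, 0, 0]
    - [0, 0, 0]
    - [0, 0, 0]
    - [0, 0, 0]

```text
time: 5.35
eef_pos: [0.4083, -0.2287, 0.0219]
tcp_rot: [0.403, 0.582, -0.402, 0.581]
contact_force: [0.3, -0.3, 1.1]
opening: 1.0
```

```bash
python3 - <<'E'
from h import *
s=snap('scene','scene4')
crop(s,190,130,290,210,8,'c10')
E
```

```text
(no output)
```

View pics/c10.png

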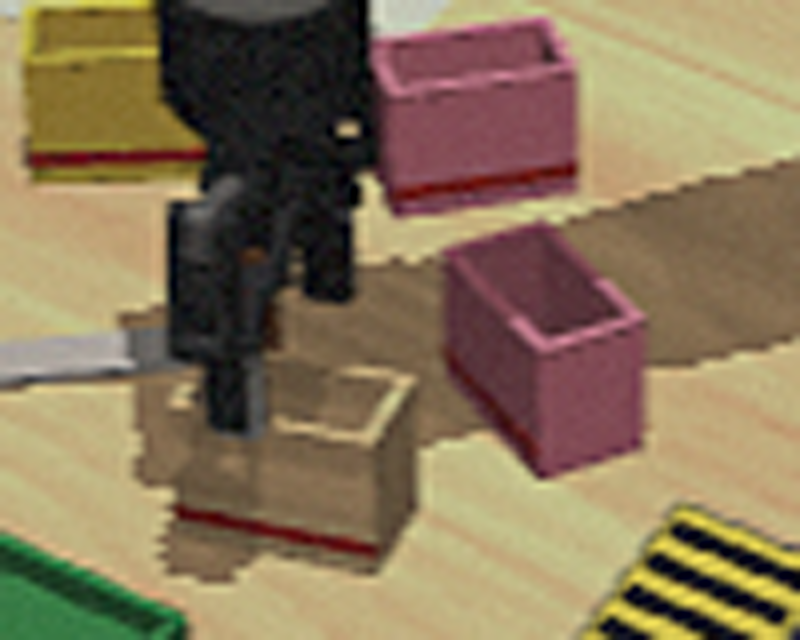

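```bash
python3 - <<'E'
from h import *
s=load('scene4')
for z in(.022,.035,.048,.06,.07): print(z,(w2px(s,(.448,-.2136,z))-[190,130])*8, (w2px(s,(.368,-.2436,z))-[190,130])*8)
P=cloud(s)
for v in range(170,190,2): print(v,[tuple(np.round(P[v,u]*1000).astype(int)) for u in (217,219,221)])
E
```

```text
0.022 [241.55449571 529.79506437] [324.76557128 401.58166682]
0.035 [239.71902363 501.18879451] [323.43278659 373.46230811]
0.048 [237.86372666 472.27354894] [322.0861872  345.05148412]
0.06 [236.13326961 445.30396341] [320.83072417 318.56347323]
0.07 [234.67792122 422.62201188] [319.77524779 296.29482074]
170 [(np.int64(459), np.int64(-208), np.int64(122)), (np.int64(471), np.int64(-189), np.int64(137)), (np.int64(452), np.int64(-200), np.int64(122))]
172 [(np.int64(472), np.int64(-196), np.int64(127)), (np.int64(472), np.int64(-189), np.int64(130)), (np.int64(457), np.int64(-196), np.int64(120))]
174 [(np.int64(477), np.int64(-192), np.int64(126)), (np.int64(470), np.int64(-191), np.int64(122)), (np.int64(455), np.int64(-198), np.int64(111))]
176 [(np.int64(457), np.int64(-212), np.int64(99)), (np.int64(459), np.int64(-203), np.int64(104)), (np.int64(452), np.int64(-201), np.int64(102))]
178 [(np.int64(463), np.int64(-207), np.int64(98)), (np.int64(460), np.int64(-202), np.int64(99)), (np.int64(449), np.int64(-205), np.int64(91))]
180 [(np.int64(462), np.int64(-208), np.int64(90)), (np.int64(458), np.int64(-204), np.int64(90)), (np.int64(453), np.int64(-202), np.int64(88))]
182 [(np.int64(462), np.int64(-209), np.int64(82)), (np.int64(456), np.int64(-207), np.int64(81)), (np.int64(450), np.int64(-205), np.int64(78))]
184 [(np.int64(436), np.int64(-235), np.int64(50)), (np.int64(453), np.int64(-211), np.int64(70)), (np.int64(449), np.int64(-206), np.int64(70))]
186 [(np.int64(430), np.int64(-241), np.int64(36)), (np.int64(432), np.int64(-231), np.int64(42)), (np.int64(431), np.int64(-224), np.int64(45))]
188 [(np.int64(436), np.int64(-236), np.int64(34)), (np.int64(432), np.int64(-232), np.int64(34)), (np.int64(428), np.int64(-227), np.int64(34))]
```

```bash
python3 - <<'E'
from h import *
s=load('scene3')
for z in(.125,.14,.155,.16,.17): print(z,(w2px(s,(.448,-.2136,z))-[190,130])*8, (w2px(s,(.368,-.2436,z))-[190,130])*8)
s=load('scene0')
e=np.array((.2725,-.6168,0));y=np.array((.4035,-.915,0))*.0425
for z in(.19,.207,.22,.24): print(z,w2px(s,e+y+[0,0,z]),w2px(s,e-y+[0,0,z]))
crop(s,110,0,220,90,7,'c11')
E
```

```text
0.125 [226.45022406 294.3913906 ] [313.81493431 170.54293124]
0.14 [224.13846157 258.36202116] [312.14230392 135.25343973]
0.155 [221.79654813 221.8627421 ] [310.4487776  99.5230816]
0.16 [221.00910794 209.59029899] [309.87955746  87.51356097]
0.17 [219.42389002 184.88429996] [308.7339613  63.3435434]
0.19 [150.67555453  83.03736786] [174.69612161  85.9897865 ]
0.207 [149.97865342  78.20091099] [174.14330024  81.12702094]
0.22 [149.43986145  74.46172328] [173.71585665  77.36711214]
0.24 [148.60083743  68.63894096] [173.05015261  71.51140032]
```

View pics/c11.png

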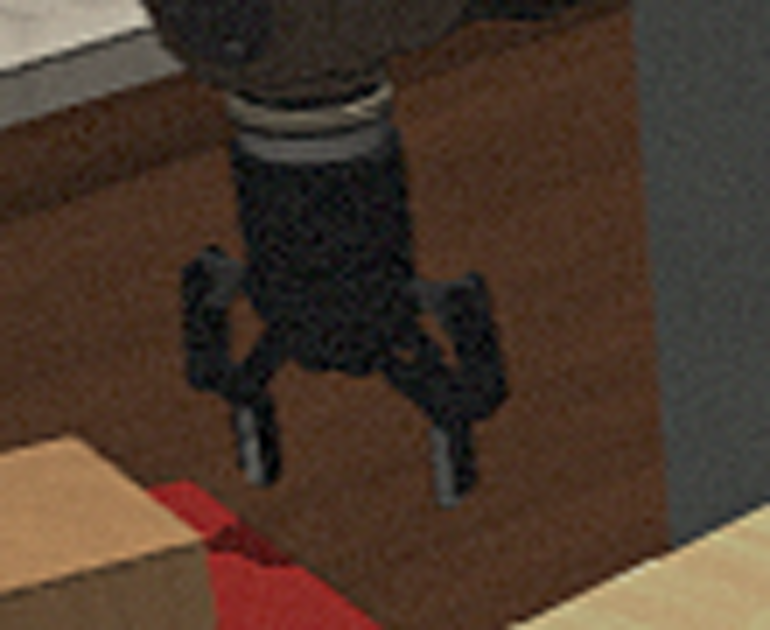

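Call:
play_rows:
  claw: [0, 0, 0, 255, 255, 255, 255, 255, 255, 255, 255]
  travel:
    - [0.032, 0, 0]
    - [0.032, 0, 0]
    - [0.032, 0, 0]
    - [0.032, 0, 0]
    - [0.032, 0, 0]
    - [0.032, 0, 0]
    - [0.032, 0, 0]
    - [0.032, 0, 0]
    - [0.032, 0, 0]
    - [0.032, 0, 0]
    - [0.032, 0, 0]
  dr:
    - [0, 0, 0]
    - [0, 0, 0]
    - [0, 0, 0]
    - [0, 0, 0]
    - [0, 0, 0]
    - [0, 0, 0]
    - [0, 0, 0]
    - [0, 0, 0]
    - [0, 0, 0]
    - [0, 0, 0]
    - [0, 0, 0]
  force: 30

```text
time: 6.5
eef_pos: [0.4097, -0.2299, -0.008]
tcp_rot: [0.403, 0.581, -0.402, 0.582]
contact_force: [-0.6, 0.8, 6.3]
opening: 0.528
```

```bash
python3 - <<'E'
from h import *
s=snap('scene','scene5');plan((.408,-.2285,.11),20.6)
crop(s,190,130,290,210,8,'c12')
E
```

```text
t 6.55 tcp [ 0.4097 -0.2299 -0.008 ] yaw 20.6 q6 -1.09 q1 -0.73 F [-1.3 -0.2  6. ] op 0.536
 yaw -159.4 travel [-0.118  -0.0009 -0.0018] dr [ 3.142e+00 -3.000e-03 -1.000e-03]
 yaw 20.6 travel [-0.118  -0.0009 -0.0018] dr [-0.     0.001 -0.002]
 yaw 200.6 travel [-0.118  -0.0009 -0.0018] dr [ 3.142e+00 -3.000e-03 -1.000e-03]
```

View pics/c12.png

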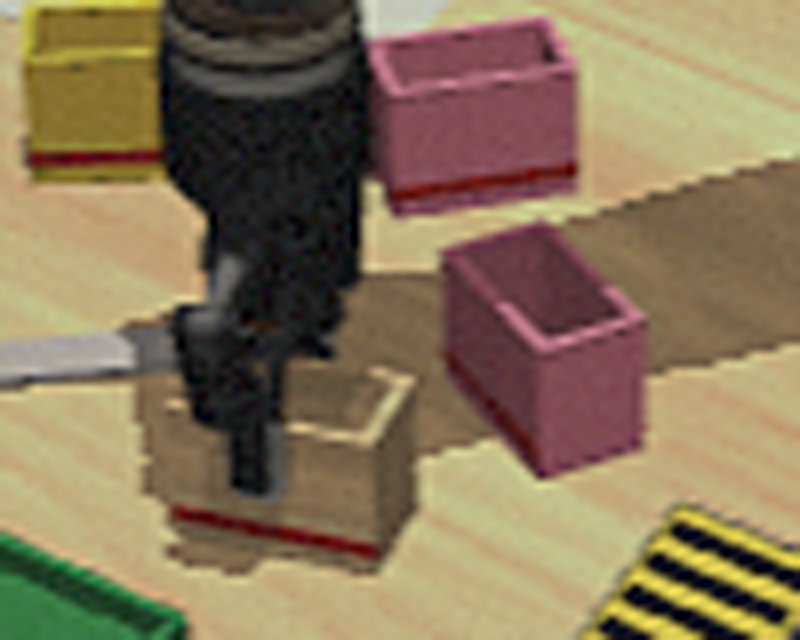

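Call:
play_rows:
  claw: [255, 255, 255, 255, 255, 255]
  travel:
    - [-0.03, 0, 0]
    - [-0.06, 0, 0]
    - [-0.09, 0, 0]
    - [-0.118, 0, 0]
    - [-0.118, 0, 0]
    - [-0.118, 0, 0]
  dr:
    - [0, 0, 0]
    - [0, 0, 0]
    - [0, 0, 0]
    - [0, 0, 0]
    - [0, 0, 0]
    - [0, 0, 0]

```text
time: 7.15
eef_pos: [0.4092, -0.2296, 0.1096]
tcp_rot: [0.403, 0.581, -0.402, 0.582]
contact_force: [-0.3, -0.0, -2.8]
opening: 0.534
```

```bash
python3 - <<'E'
from h import *
plan((.5965,-.0665,.11),3.05)
s=snap('scene','scene6');crop(s,170,80,310,210,5,'c13')
E
```

```text
t 7.15 tcp [ 0.4092 -0.2296  0.1096] yaw 20.6 q6 -1.09 q1 -0.73 F [-0.3 -0.  -2.8] op 0.534
 yaw 3.05 travel [-1.000e-04  2.327e-01 -8.680e-02] dr [ 0.306  0.    -0.002]
 yaw 183.05 travel [-1.000e-04  2.327e-01 -8.680e-02] dr [-2.835e+00  3.000e-03  1.000e-03]
```

View pics/c13.png

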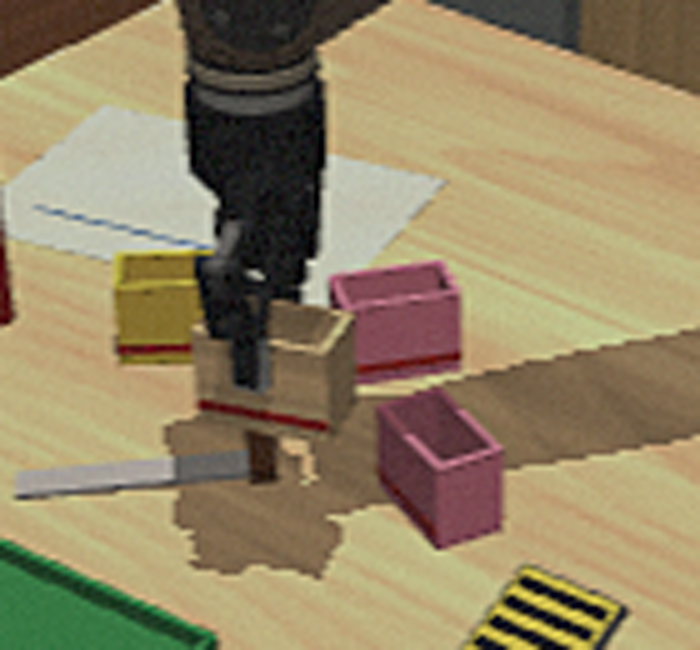

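Call:
play_rows:
  claw: [255, 255, 255, 255, 255, 255, 255, 255, 255, 255, 255, 255]
  travel:
    - [0, 0.03, -0.011]
    - [0, 0.07, -0.026]
    - [0, 0.11, -0.041]
    - [0, 0.15, -0.056]
    - [0, 0.19, -0.071]
    - [0, 0.22, -0.082]
    - [0, 0.2327, -0.0868]
    - [0, 0.2327, -0.0868]
    - [0.03, 0.2327, -0.0868]
    - [0.06, 0.2327, -0.0868]
    - [0.085, 0.2327, -0.0868]
    - [0.085, 0.2327, -0.0868]
  dr:
    - [0.05, 0, 0]
    - [0.1, 0, 0]
    - [0.15, 0, 0]
    - [0.2, 0, 0]
    - [0.25, 0, 0]
    - [0.306, 0, 0]
    - [0.306, 0, 0]
    - [0.306, 0, 0]
    - [0.306, 0, 0]
    - [0.306, 0, 0]
    - [0.306, 0, 0]
    - [0.306, 0, 0]

```text
time: 8.4
eef_pos: [0.5901, -0.0658, 0.0182]
tcp_rot: [0.485, 0.517, -0.488, 0.509]
contact_force: [-1.0, 0.3, -1.8]
opening: 0.536
```

```bash
python3 - <<'E'
from h import *
plan((.5965,-.0665,.006),3.05)
s=snap('scene','scene7');crop(s,170,130,310,300,4,'c14')
d=snap('top','top7');crop(d,225,130,345,250,5,'c15')
E
```

```text
t 8.40 tcp [ 0.5901 -0.0658  0.0182] yaw 3.0 q6 -0.34 q1 -0.28 F [-1.   0.3 -1.8] op 0.536
 yaw -176.95 travel [0.0121 0.0065 0.0011] dr [3.141 0.018 0.008]
 yaw 3.05 travel [0.0121 0.0065 0.0011] dr [-0.001 -0.005  0.011]
 yaw 183.05 travel [0.0121 0.0065 0.0011] dr [3.141 0.018 0.008]
```

View pics/c14.png

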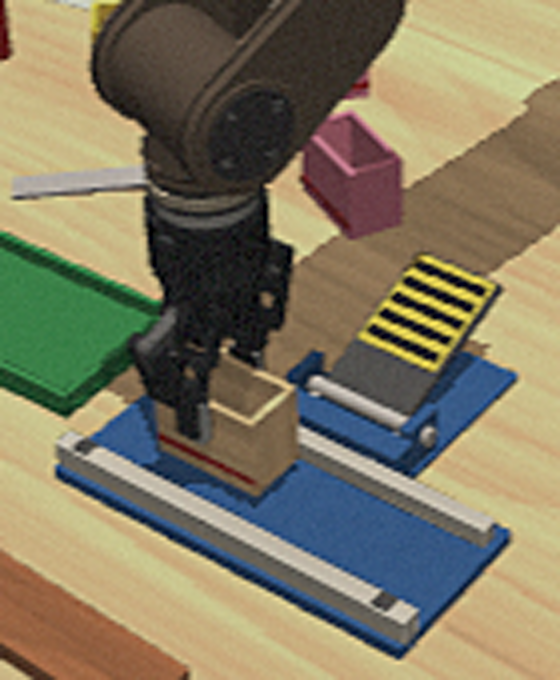

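View pics/c15.png

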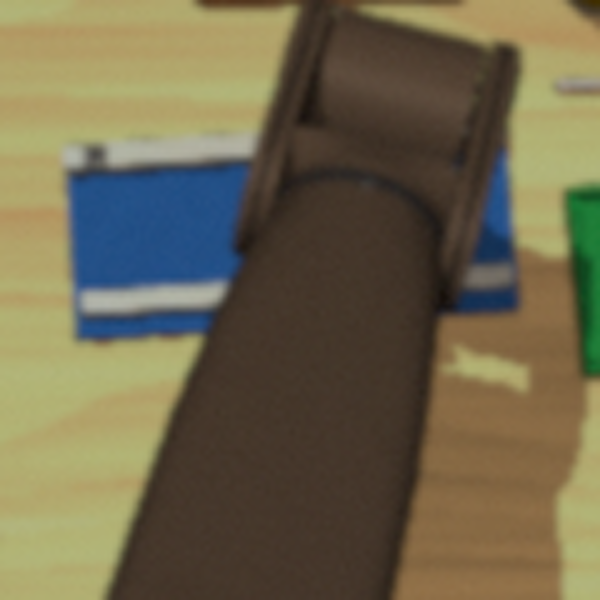

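Call:
play_rows:
  claw: [255, 255, 255, 255, 255, 255]
  travel:
    - [0, 0.0065, 0.001]
    - [0, 0.0065, 0.001]
    - [0.006, 0.0065, 0.001]
    - [0.012, 0.0065, 0.001]
    - [0.013, 0.0065, 0.001]
    - [0.013, 0.0065, 0.001]
  dr:
    - [0, -0.005, 0.011]
    - [0, -0.005, 0.011]
    - [0, -0.005, 0.011]
    - [0, -0.005, 0.011]
    - [0, -0.005, 0.011]
    - [0, -0.005, 0.011]

```text
time: 9.1
eef_pos: [0.6004, -0.0669, 0.0093]
tcp_rot: [0.488, 0.511, -0.485, 0.515]
contact_force: [0.3, 0.6, -1.9]
opening: 0.535
```

```bash
python3 - <<'E'
from h import *
plan((.5965,-.0665,.004),3.05)
E
```

```text
t 9.10 tcp [ 0.6004 -0.0669  0.0093] yaw 3.0 q6 -0.33 q1 -0.28 F [ 0.3  0.6 -1.9] op 0.535
 yaw -176.95 travel [ 0.0052 -0.0039 -0.0007] dr [ 3.141 -0.011 -0.004]
 yaw 3.05 travel [ 0.0052 -0.0039 -0.0007] dr [-0.     0.002 -0.007]
 yaw 183.05 travel [ 0.0052 -0.0039 -0.0007] dr [ 3.141 -0.011 -0.004]
```

Call:
play_rows:
  claw: [255, 255, 255, 255, 255, 255, 255]
  travel:
    - [0.002, -0.002, -0.0007]
    - [0.004, -0.002, -0.0007]
    - [0.006, -0.002, -0.0007]
    - [0.007, -0.002, -0.0007]
    - [0.007, -0.002, -0.0007]
    - [0.007, -0.002, -0.0007]
    - [0.007, -0.002, -0.0007]
  dr:
    - [0, 0.002, -0.007]
    - [0, 0.002, -0.007]
    - [0, 0.002, -0.007]
    - [0, 0.002, -0.007]
    - [0, 0.002, -0.007]
    - [0, 0.002, -0.007]
    - [0, 0.002, -0.007]

```text
time: 9.8
eef_pos: [0.5987, -0.0664, 0.004]
tcp_rot: [0.486, 0.513, -0.487, 0.513]
contact_force: [-3.7, 0.6, 7.0]
opening: 0.533
```

```bash
python3 - <<'E'
from h import *
plan((.5965,-.0665,.004),3.05)
s=snap('scene','scene8');crop(s,190,180,290,280,7,'c16')
E
```

```text
t 9.80 tcp [ 0.5987 -0.0664  0.004 ] yaw 3.0 q6 -0.33 q1 -0.28 F [-3.7  0.6  7. ] op 0.533
 yaw -176.95 travel [ 0.     -0.0022 -0.    ] dr [ 3.142e+00 -0.000e+00 -1.000e-03]
 yaw 3.05 travel [ 0.     -0.0022 -0.    ] dr [-0.  0. -0.]
 yaw 183.05 travel [ 0.     -0.0022 -0.    ] dr [ 3.142e+00 -0.000e+00 -1.000e-03]
```

View pics/c16.png

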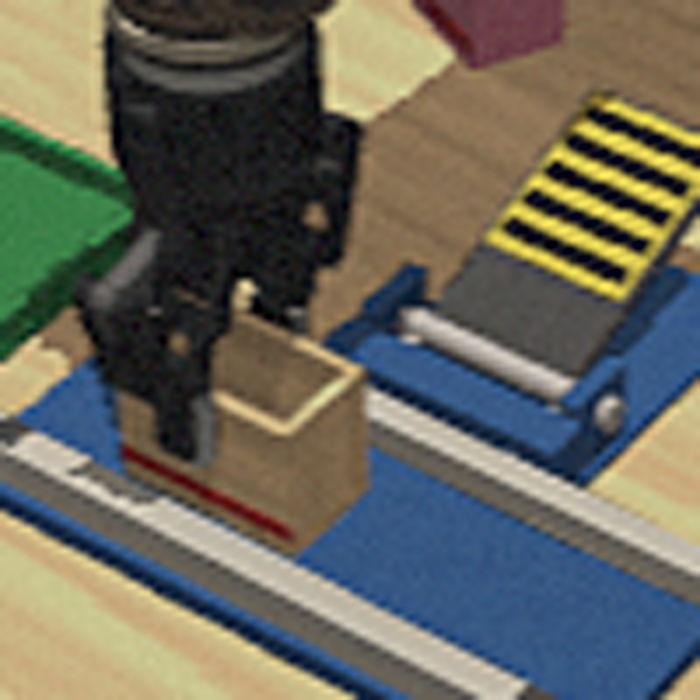

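Call:
play_rows:
  claw: [0, 0, 0, 0, 0, 0, 0, 0, 0, 0, 0, 0]
  travel:
    - [0, 0, 0]
    - [0, 0, 0]
    - [0, 0, 0]
    - [0, 0, 0]
    - [0, 0, 0]
    - [0, 0, 0]
    - [-0.03, 0, 0]
    - [-0.06, 0, 0]
    - [-0.1, 0, 0]
    - [-0.14, 0, 0]
    - [-0.14, 0, 0]
    - [-0.14, 0, 0]
  dr:
    - [0, 0, 0]
    - [0, 0, 0]
    - [0, 0, 0]
    - [0, 0, 0]
    - [0, 0, 0]
    - [0, 0, 0]
    - [0, 0, 0]
    - [0, 0, 0]
    - [0, 0, 0]
    - [0, 0, 0]
    - [0, 0, 0]
    - [0, 0, 0]

```text
time: 11.05
eef_pos: [0.5995, -0.0666, 0.1456]
tcp_rot: [0.487, 0.512, -0.486, 0.514]
contact_force: [-0.2, 0.4, -0.9]
opening: 1.002
```

```bash
python3 - <<'E'
from h import *
d=snap('top','top9');s=snap('scene','scene9')
print('boxA t',rect(d,185,215,225,250,.045,.075))
plan((.4164,.2268,.144),19.4)
crop(s,170,130,400,300,3.4,'c17')
E
```

```text
boxA t (176, array([416.4, 226.7]), array([81. , 46.2]), -70.41, np.float64(58.3))
t 11.15 tcp [ 0.5976 -0.0661  0.1424] yaw 3.0 q6 -0.33 q1 -0.28 F [-0.2  0.4  0.6] op 1.000
 yaw -160.6 travel [-0.001  -0.1655 -0.3021] dr [2.856e+00 4.000e-03 1.000e-03]
 yaw 19.4 travel [-0.001  -0.1655 -0.3021] dr [-0.285 -0.001  0.002]
```

View pics/c17.png

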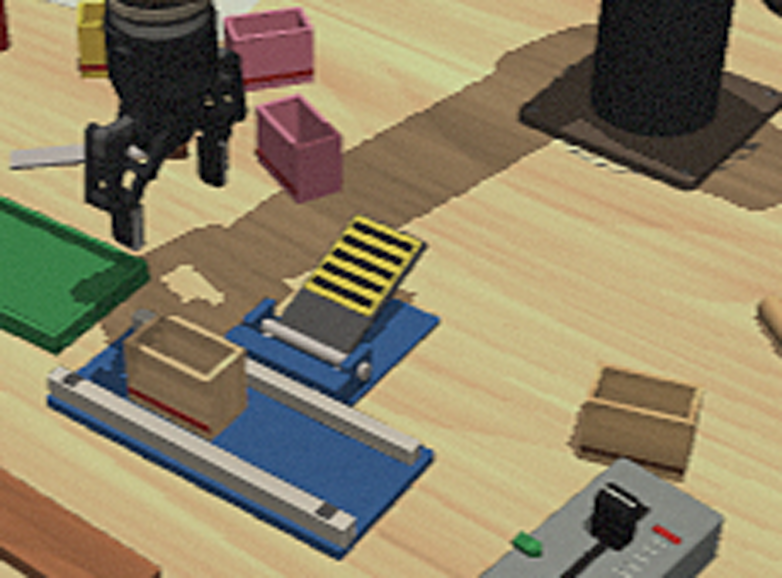

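Call:
play_rows:
  claw: [0, 0, 0, 0, 75, 75, 75, 75, 75, 75, 75, 75, 75, 75]
  travel:
    - [0, -0.1655, -0.302]
    - [0, -0.1655, -0.302]
    - [0, -0.1655, -0.302]
    - [0, -0.1655, -0.302]
    - [0, -0.1655, -0.302]
    - [0, -0.1655, -0.302]
    - [0, -0.1655, -0.302]
    - [0, -0.1655, -0.302]
    - [0, -0.1655, -0.302]
    - [0, -0.1655, -0.302]
    - [0, -0.1655, -0.302]
    - [0, -0.1655, -0.302]
    - [0, -0.1655, -0.302]
    - [0, -0.1655, -0.302]
  dr:
    - [-0.285, 0, 0]
    - [-0.285, 0, 0]
    - [-0.285, 0, 0]
    - [-0.285, 0, 0]
    - [-0.285, 0, 0]
    - [-0.285, 0, 0]
    - [-0.285, 0, 0]
    - [-0.285, 0, 0]
    - [-0.285, 0, 0]
    - [-0.285, 0, 0]
    - [-0.285, 0, 0]
    - [-0.285, 0, 0]
    - [-0.285, 0, 0]
    - [-0.285, 0, 0]

```text
time: 12.55
eef_pos: [0.4167, 0.2263, 0.143]
tcp_rot: [0.409, 0.578, -0.41, 0.576]
contact_force: [-0.2, -0.2, -0.3]
opening: 0.708
```

```bash
python3 - <<'E'
from h import *
plan((.4164,.2268,-.009),19.5)
s=snap('scene','scene10')
crop(s,300,150,420,290,5,'c18')
print(rect(s,335,230,385,262,.052,.066))
E
```

```text
t 12.55 tcp [0.4167 0.2263 0.143 ] yaw 19.3 q6 -0.06 q1 0.28 F [-0.2 -0.2 -0.3] op 0.708
 yaw -160.5 travel [ 0.152   0.0002 -0.0004] dr [3.138e+00 4.000e-03 2.000e-03]
 yaw 19.5 travel [ 0.152   0.0002 -0.0004] dr [-0.003 -0.001  0.002]
 yaw 199.5 travel [ 0.152   0.0002 -0.0004] dr [3.138e+00 4.000e-03 2.000e-03]
(260, array([416.5, 232. ]), array([79.9, 54.5]), -70.95, np.float64(57.9))
```

View pics/c18.png

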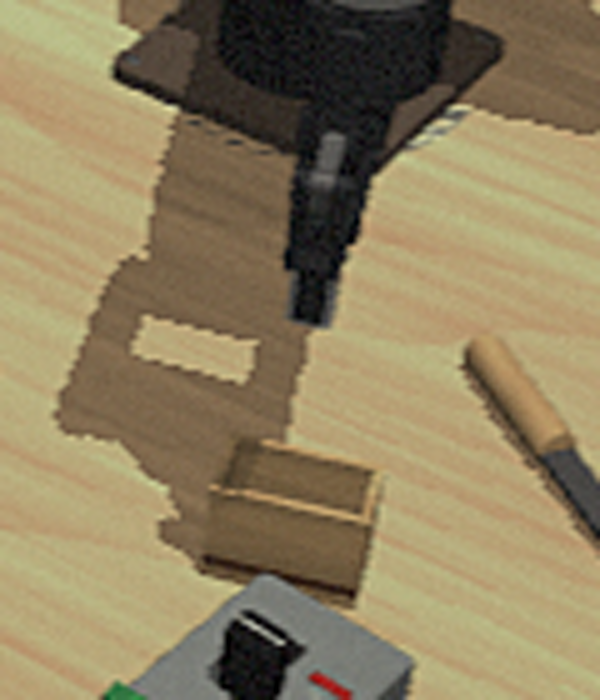

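Call:
play_rows:
  claw: [75, 75, 75, 75, 75, 75, 255, 255, 255, 255, 255, 255, 255]
  travel:
    - [0.04, 0, 0]
    - [0.08, 0, 0]
    - [0.11, 0, 0]
    - [0.14, 0, 0]
    - [0.152, 0, 0]
    - [0.152, 0, 0]
    - [0.152, 0, 0]
    - [0.152, 0, 0]
    - [0.152, 0, 0]
    - [0.152, 0, 0]
    - [0.152, 0, 0]
    - [0.152, 0, 0]
    - [0.152, 0, 0]
  dr:
    - [0, 0, 0]
    - [0, 0, 0]
    - [0, 0, 0]
    - [0, 0, 0]
    - [0, 0, 0]
    - [0, 0, 0]
    - [0, 0, 0]
    - [0, 0, 0]
    - [0, 0, 0]
    - [0, 0, 0]
    - [0, 0, 0]
    - [0, 0, 0]
    - [0, 0, 0]

```text
time: 13.9
eef_pos: [0.4173, 0.2268, -0.0077]
tcp_rot: [0.409, 0.577, -0.409, 0.576]
contact_force: [-2.4, -0.4, 6.0]
opening: 0.534
```

Call:
play_rows:
  claw: [255, 255, 255, 255, 255, 255, 255]
  travel:
    - [-0.03, 0, 0]
    - [-0.06, 0, 0]
    - [-0.09, 0, 0]
    - [-0.12, 0, 0]
    - [-0.125, 0, 0]
    - [-0.125, 0, 0]
    - [-0.125, 0, 0]
  dr:
    - [0, 0, 0]
    - [0, 0, 0]
    - [0, 0, 0]
    - [0, 0, 0]
    - [0, 0, 0]
    - [0, 0, 0]
    - [0, 0, 0]

```text
time: 14.6
eef_pos: [0.4159, 0.2262, 0.1152]
tcp_rot: [0.408, 0.578, -0.41, 0.576]
contact_force: [-0.3, -0.7, -2.3]
opening: 0.533
```

```bash
python3 - <<'E'
from h import *
plan((.5925,.0235,.115),3.05)
s=snap('scene','scene11')
crop(s,300,150,420,290,5,'c19')
E
```

```text
t 14.60 tcp [0.4159 0.2262 0.1152] yaw 19.3 q6 -0.06 q1 0.28 F [-0.3 -0.7 -2.3] op 0.533
 yaw 3.05 travel [-0.0005  0.0995  0.2497] dr [ 0.284 -0.001  0.004]
 yaw 183.05 travel [-0.0005  0.0995  0.2497] dr [-2.858e+00 -6.000e-03 -1.000e-03]
```

View pics/c19.png

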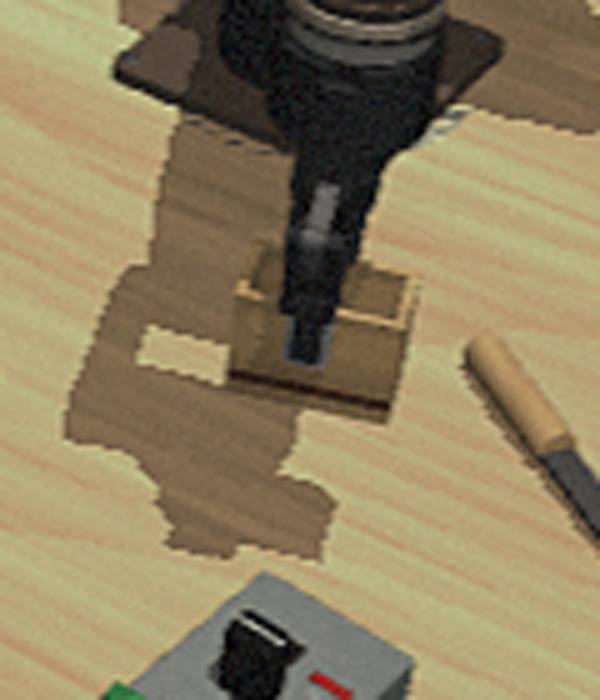

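Call:
play_rows:
  claw: [255, 255, 255, 255, 255, 255, 255, 255, 255, 255, 255, 255, 255]
  travel:
    - [0, 0.012, 0.03]
    - [0, 0.028, 0.07]
    - [0, 0.044, 0.11]
    - [0, 0.06, 0.15]
    - [0, 0.076, 0.19]
    - [0, 0.092, 0.23]
    - [0, 0.0995, 0.25]
    - [0, 0.0995, 0.25]
    - [0, 0.0995, 0.25]
    - [0.04, 0.0995, 0.25]
    - [0.08, 0.0995, 0.25]
    - [0.1, 0.0995, 0.25]
    - [0.1, 0.0995, 0.25]
  dr:
    - [0.05, 0, 0]
    - [0.1, 0, 0]
    - [0.15, 0, 0]
    - [0.2, 0, 0]
    - [0.25, 0, 0]
    - [0.284, 0, 0]
    - [0.284, 0, 0]
    - [0.284, 0, 0]
    - [0.284, 0, 0]
    - [0.284, 0, 0]
    - [0.284, 0, 0]
    - [0.284, 0, 0]
    - [0.284, 0, 0]

```text
time: 15.95
eef_pos: [0.5865, 0.0251, 0.009]
tcp_rot: [0.483, 0.518, -0.49, 0.509]
contact_force: [-0.3, -0.3, -1.3]
opening: 0.534
```

```bash
python3 - <<'E'
from h import *
plan((.5945,.0245,.0035),3.05)
s=snap('scene','scene12');crop(s,170,130,310,300,4,'c20')
E
```

```text
t 15.95 tcp [0.5865 0.0251 0.009 ] yaw 3.1 q6 -0.18 q1 -0.13 F [-0.3 -0.3 -1.3] op 0.534
 yaw -176.95 travel [0.0053 0.0081 0.001 ] dr [-3.14e+00 -2.50e-02 -3.00e-03]
 yaw 3.05 travel [0.0053 0.0081 0.001 ] dr [ 0.002 -0.002  0.016]
 yaw 183.05 travel [0.0053 0.0081 0.001 ] dr [-3.14e+00 -2.50e-02 -3.00e-03]
```

View pics/c20.png

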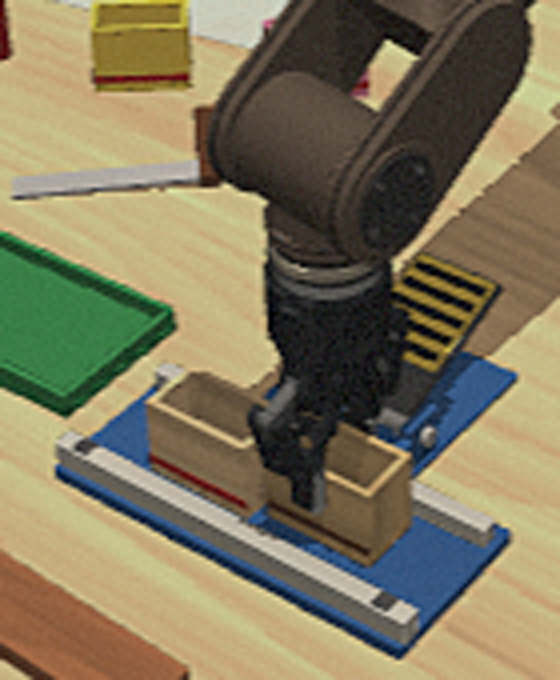

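Call:
play_rows:
  claw: [255, 255, 255, 255, 255, 255, 255, 255]
  travel:
    - [0, 0.006, 0.001]
    - [0, 0.006, 0.001]
    - [0, 0.006, 0.001]
    - [0.003, 0.006, 0.001]
    - [0.006, 0.006, 0.001]
    - [0.006, 0.006, 0.001]
    - [0.006, 0.006, 0.001]
    - [0.006, 0.006, 0.001]
  dr:
    - [0, -0.002, 0.016]
    - [0, -0.002, 0.016]
    - [0, -0.002, 0.016]
    - [0, -0.002, 0.016]
    - [0, -0.002, 0.016]
    - [0, -0.002, 0.016]
    - [0, -0.002, 0.016]
    - [0, -0.002, 0.016]

```text
time: 16.8
eef_pos: [0.5949, 0.0239, 0.0056]
tcp_rot: [0.487, 0.512, -0.485, 0.515]
contact_force: [-0.3, -1.0, -1.4]
opening: 0.534
```

Call:
play_rows:
  claw: [255, 255, 255, 255]
  travel:
    - [0.002, 0, 0]
    - [0.003, 0, 0]
    - [0.003, 0, 0]
    - [0.003, 0, 0]
  dr:
    - [0, 0, 0]
    - [0, 0, 0]
    - [0, 0, 0]
    - [0, 0, 0]

```text
time: 17.2
eef_pos: [0.5955, 0.0238, 0.0044]
tcp_rot: [0.487, 0.512, -0.485, 0.515]
contact_force: [-3.2, -0.1, 5.6]
opening: 0.536
```

Touched down; release and rise.

Call:
play_rows:
  claw: [0, 0, 0, 0, 0, 0, 0, 0, 0, 0, 0, 0]
  travel:
    - [0, 0, 0]
    - [0, 0, 0]
    - [0, 0, 0]
    - [0, 0, 0]
    - [0, 0, 0]
    - [0, 0, 0]
    - [-0.03, 0, 0]
    - [-0.06, 0, 0]
    - [-0.1, 0, 0]
    - [-0.14, 0, 0]
    - [-0.14, 0, 0]
    - [-0.14, 0, 0]
  dr:
    - [0, 0, 0]
    - [0, 0, 0]
    - [0, 0, 0]
    - [0, 0, 0]
    - [0, 0, 0]
    - [0, 0, 0]
    - [0, 0, 0]
    - [0, 0, 0]
    - [0, 0, 0]
    - [0, 0, 0]
    - [0, 0, 0]
    - [0, 0, 0]

```text
time: 18.4
eef_pos: [0.5955, 0.0238, 0.1459]
tcp_rot: [0.488, 0.511, -0.484, 0.516]
contact_force: [-0.5, 0.5, 0.2]
opening: 0.997
```

```bash
python3 - <<'E'
from h import *
# slider at top-camera estimate, jaw along track
plan((.5437,.2779,.13),-5.2)
s=snap('scene','scene13');crop(s,170,130,400,345,3.2,'c21')
E
```

```text
t 18.40 tcp [0.5955 0.0238 0.1459] yaw 3.1 q6 -0.19 q1 -0.13 F [-0.5  0.5  0.2] op 0.997
 yaw -5.2 travel [ 0.0152 -0.038  -0.2566] dr [ 0.146  0.001 -0.008]
 yaw 174.8 travel [ 0.0152 -0.038  -0.2566] dr [-2.996e+00  1.200e-02  1.000e-03]
```

View pics/c21.png

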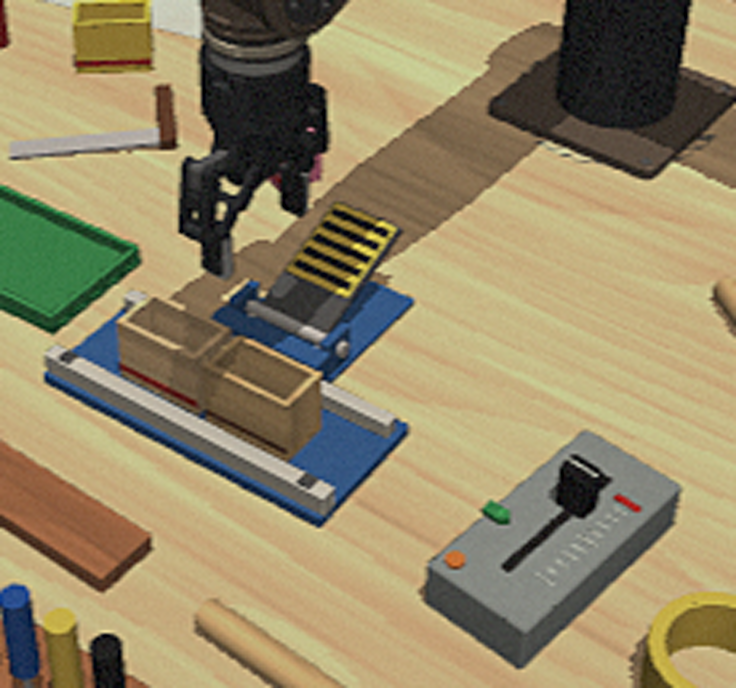

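Call:
play_rows:
  claw: [0, 0, 0, 0, 0, 0, 0, 0, 0, 0, 0, 0]
  travel:
    - [0.015, -0.038, -0.2566]
    - [0.015, -0.038, -0.2566]
    - [0.015, -0.038, -0.2566]
    - [0.015, -0.038, -0.2566]
    - [0.015, -0.038, -0.2566]
    - [0.015, -0.038, -0.2566]
    - [0.015, -0.038, -0.2566]
    - [0.015, -0.038, -0.2566]
    - [0.015, -0.038, -0.2566]
    - [0.015, -0.038, -0.2566]
    - [0.015, -0.038, -0.2566]
    - [0.015, -0.038, -0.2566]
  dr:
    - [0.146, 0, -0.008]
    - [0.146, 0, -0.008]
    - [0.146, 0, -0.008]
    - [0.146, 0, -0.008]
    - [0.146, 0, -0.008]
    - [0.146, 0, -0.008]
    - [0.146, 0, -0.008]
    - [0.146, 0, -0.008]
    - [0.146, 0, -0.008]
    - [0.146, 0, -0.008]
    - [0.146, 0, -0.008]
    - [0.146, 0, -0.008]

```text
time: 19.65
eef_pos: [0.5428, 0.2773, 0.1287]
tcp_rot: [-0.522, -0.477, 0.523, -0.476]
contact_force: [0.4, 0.0, 0.4]
opening: 1.001
```

```bash
python3 - <<'E'
from h import *
plan((.5437,.2779,.023),-5.2)
E
```

```text
t 19.65 tcp [0.5428 0.2773 0.1287] yaw -5.3 q6 0.40 q1 0.31 F [0.4 0.  0.4] op 1.001
 yaw -185.2 travel [ 0.1057  0.0012 -0.0008] dr [ 3.14e+00  5.00e-03 -1.00e-03]
 yaw -5.2 travel [ 0.1057  0.0012 -0.0008] dr [-0.002  0.001  0.003]
 yaw 174.8 travel [ 0.1057  0.0012 -0.0008] dr [ 3.14e+00  5.00e-03 -1.00e-03]
```

Then close gently.

Call:
play_rows:
  claw: [0, 0, 0, 0, 0, 0, 255, 255, 255, 255, 255, 255, 255, 255, 255]
  travel:
    - [0.04, 0.001, -0.001]
    - [0.075, 0.001, -0.001]
    - [0.1, 0.001, -0.001]
    - [0.106, 0.001, -0.001]
    - [0.106, 0.001, -0.001]
    - [0.106, 0.001, -0.001]
    - [0.106, 0.001, -0.001]
    - [0.106, 0.001, -0.001]
    - [0.106, 0.001, -0.001]
    - [0.106, 0.001, -0.001]
    - [0.106, 0.001, -0.001]
    - [0.106, 0.001, -0.001]
    - [0.106, 0.001, -0.001]
    - [0.106, 0.001, -0.001]
    - [0.106, 0.001, -0.001]
  dr:
    - [0, 0, 0]
    - [0, 0, 0]
    - [0, 0, 0]
    - [0, 0, 0]
    - [0, 0, 0]
    - [0, 0, 0]
    - [0, 0, 0]
    - [0, 0, 0]
    - [0, 0, 0]
    - [0, 0, 0]
    - [0, 0, 0]
    - [0, 0, 0]
    - [0, 0, 0]
    - [0, 0, 0]
    - [0, 0, 0]
  force: 20

```text
time: 21.15
eef_pos: [0.5437, 0.2782, 0.0231]
tcp_rot: [-0.522, -0.477, 0.523, -0.476]
contact_force: [-1.6, 0.4, 3.2]
opening: 0.231
```

```bash
python3 - <<'E'
from h import *
st=plan((.5437,.2779,.023),-5.2)
s=snap('scene','scene14');crop(s,295,200,390,345,5,'c22')
E
```

```text
t 21.15 tcp [0.5437 0.2782 0.0231] yaw -5.3 q6 0.40 q1 0.31 F [-1.6  0.4  3.2] op 0.231
 yaw -185.2 travel [0.0001 0.     0.0003] dr [ 3.14e+00  4.00e-03 -1.00e-03]
 yaw -5.2 travel [0.0001 0.     0.0003] dr [-0.002  0.     0.003]
 yaw 174.8 travel [0.0001 0.     0.0003] dr [ 3.14e+00  4.00e-03 -1.00e-03]
```

View pics/c22.png

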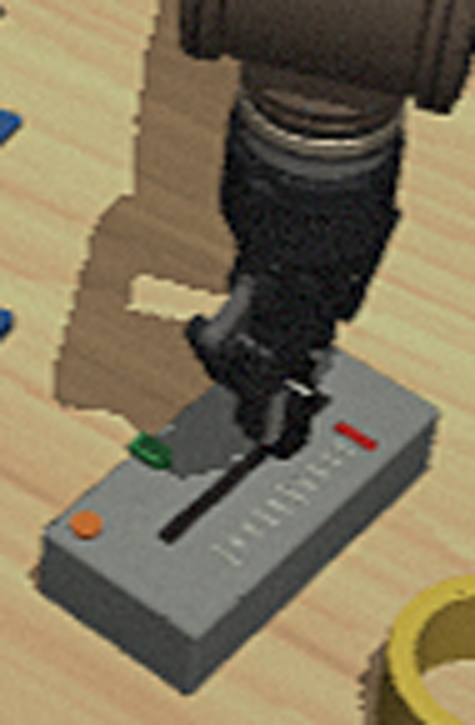

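Call:
play_rows:
  claw: [255, 255, 255, 255, 255, 255, 255, 255, 255, 255]
  travel:
    - [0, 0.008, 0]
    - [0, 0.016, 0]
    - [0, 0.024, 0]
    - [0, 0.032, 0]
    - [0, 0.04, 0]
    - [0, 0.045, 0]
    - [0, 0.048, 0]
    - [0, 0.048, 0]
    - [0, 0.048, 0]
    - [0, 0.048, 0]
  dr:
    - [0, 0, 0]
    - [0, 0, 0]
    - [0, 0, 0]
    - [0, 0, 0]
    - [0, 0, 0]
    - [0, 0, 0]
    - [0, 0, 0]
    - [0, 0, 0]
    - [0, 0, 0]
    - [0, 0, 0]

```text
time: 22.2
eef_pos: [0.5921, 0.2739, 0.0232]
tcp_rot: [-0.522, -0.477, 0.523, -0.476]
contact_force: [2.1, 0.3, 2.6]
opening: 0.232
```

```bash
python3 - <<'E'
from h import *
plan((.5437,.2779,.023),-5.2)
E
```

```text
t 22.20 tcp [0.5921 0.2739 0.0232] yaw -5.3 q6 0.37 q1 0.28 F [2.1 0.3 2.6] op 0.232
 yaw -185.2 travel [ 0.0003 -0.0486  0.0004] dr [ 3.14e+00  2.00e-03 -0.00e+00]
 yaw -5.2 travel [ 0.0003 -0.0486  0.0004] dr [-0.002  0.     0.001]
 yaw 174.8 travel [ 0.0003 -0.0486  0.0004] dr [ 3.14e+00  2.00e-03 -0.00e+00]
```

Call:
play_rows:
  claw: [0, 0, 0, 0, 0, 0, 0, 0, 0, 0, 0, 0, 0, 0, 0, 0]
  travel:
    - [0, 0, 0]
    - [0, 0, 0]
    - [0, 0, 0]
    - [0, 0, 0]
    - [0, 0, 0]
    - [-0.03, 0, 0]
    - [-0.07, 0, 0]
    - [-0.11, 0, 0]
    - [-0.14, 0, 0]
    - [-0.14, -0.04, 0.04]
    - [-0.14, -0.08, 0.08]
    - [-0.14, -0.1, 0.12]
    - [-0.14, -0.1, 0.15]
    - [-0.14, -0.1, 0.15]
    - [-0.14, -0.1, 0.15]
    - [-0.14, -0.1, 0.15]
  dr:
    - [0, 0, 0]
    - [0, 0, 0]
    - [0, 0, 0]
    - [0, 0, 0]
    - [0, 0, 0]
    - [0, 0, 0]
    - [0, 0, 0]
    - [0, 0, 0]
    - [0, 0, 0]
    - [0, 0, 0]
    - [0, 0, 0]
    - [0, 0, 0]
    - [0, 0, 0]
    - [0, 0, 0]
    - [0, 0, 0]
    - [0, 0, 0]

```text
time: 23.8
eef_pos: [0.4793, 0.1342, 0.1636]
tcp_rot: [-0.522, -0.477, 0.522, -0.476]
contact_force: [-0.4, 0.7, 0.5]
opening: 0.998
```

```bash
cat >> h.py <<'E'
def slider(d,s):
    c=np.array([.5661,.2755]);a=np.radians(-5.22);uy=np.array([np.cos(a),np.sin(a)])
    r=rect(d,165,145,215,220,.075,.095);print('top slider',r,'y',(r[1]/1000-c)@uy*1000)
    r=rect(s,300,255,390,345,.078,.092);print('scene slider',r,'y',(r[1]/1000-c)@uy*1000)
E
python3 - <<'E'
from h import *
st=plan((.432,-.030,.09),3.05)
d=snap('top','top15');s=snap('scene','scene15')
slider(d,s)
crop(s,295,200,390,345,5,'c23');crop(d,165,130,345,250,4.4,'c24')
print('clamp boxes',rect(d,245,145,289,210,.06,.085),rect(d,289,145,332,210,.06,.085))
E
```

```text
t 23.80 tcp [0.4793 0.1342 0.1636] yaw -5.3 q6 0.16 q1 0.07 F [-0.4  0.7  0.5] op 0.998
 yaw -176.95 travel [ 0.0736 -0.032   0.1679] dr [2.996e+00 1.000e-03 1.000e-03]
 yaw 3.05 travel [ 0.0736 -0.032   0.1679] dr [-0.145 -0.     0.   ]
top slider (50, array([593. , 275.1]), array([22. , 19.5]), 83.46, np.float64(85.5)) y 26.824829743980846
scene slider (99, array([594.2, 279.3]), array([27.4, 24.7]), 78.49, np.float64(83.4)) y 27.637736129032167
clamp boxes (206, array([595.4,  14. ]), array([100.8,  48. ]), -88.79, np.float64(71.4)) (134, array([599.3, -70.8]), array([68.2, 48.5]), -86.94, np.float64(71.2))
```

View pics/c23.png

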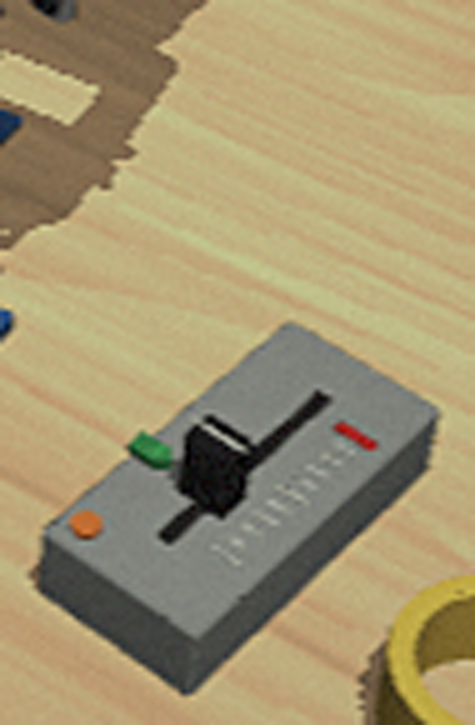

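View pics/c24.png

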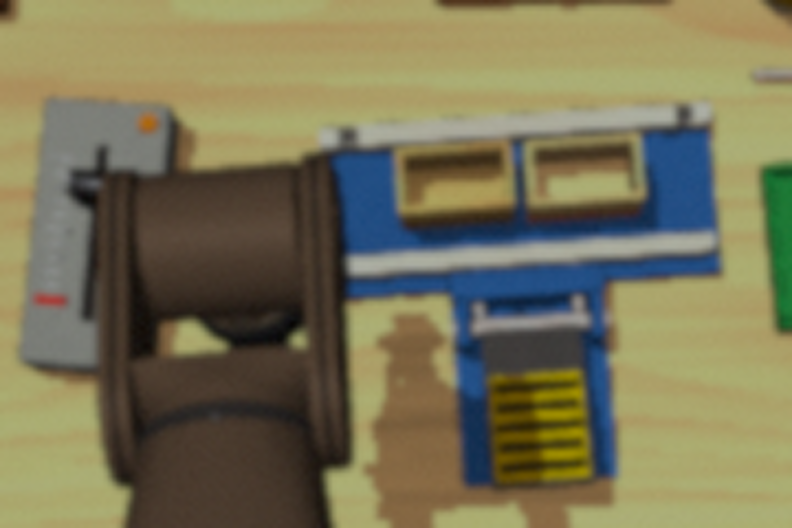

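```bash
python3 - <<'E'
from h import *
c=np.array([.5661,.2755]);a=np.radians(-5.22);uy=np.array([np.cos(a),np.sin(a)])
s=load('scene15');s0=load('scene0')
for S,b in((s0,(340,268,365,285)),(s,(328,280,350,295))):
    u0,v0,u1,v1=b;I=S['img'][v0:v1,u0:u1].astype(int).sum(2).astype(float)
    k=cv2.resize(S['img'][v0:v1,u0:u1,::-1],None,fx=14,fy=14,interpolation=cv2.INTER_CUBIC)
    cv2.imwrite(f'pics/w{u0}.png',k)
E
```

```text
(no output)
```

View pics/w340.png

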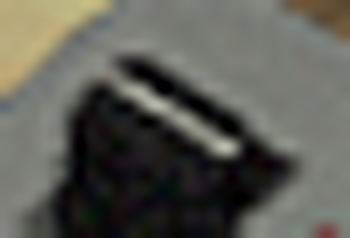

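View pics/w328.png

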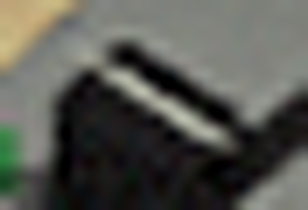

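```bash
python3 - <<'E'
from h import *
c=np.array([.5661,.2755]);a=np.radians(-5.22);uy=np.array([np.cos(a),np.sin(a)]);ux=np.array([-uy[1],uy[0]])
for S,u,v in((load('scene0'),351.93,275.6),(load('scene15'),339.3,287.2)):
    p=px2w(S,u,v,.0853)[:2];print((p-c)@uy*1000,(p-c)@ux*1000)
E
```

```text
-22.262018973775387 5.81151100956953
26.45090759912483 6.869224545128421
```

Call:
play_rows:
  claw: [255, 255, 255, 255, 255, 255, 255, 255, 255, 255, 255, 255]
  travel:
    - [0, -0.035, 0.168]
    - [0, -0.035, 0.168]
    - [0, -0.035, 0.168]
    - [0, -0.035, 0.168]
    - [0, -0.035, 0.168]
    - [0, -0.035, 0.168]
    - [0.03, -0.035, 0.168]
    - [0.06, -0.035, 0.168]
    - [0.0736, -0.035, 0.168]
    - [0.0736, -0.035, 0.168]
    - [0.0736, -0.035, 0.168]
    - [0.0736, -0.035, 0.168]
  dr:
    - [-0.145, 0, 0]
    - [-0.145, 0, 0]
    - [-0.145, 0, 0]
    - [-0.145, 0, 0]
    - [-0.145, 0, 0]
    - [-0.145, 0, 0]
    - [-0.145, 0, 0]
    - [-0.145, 0, 0]
    - [-0.145, 0, 0]
    - [-0.145, 0, 0]
    - [-0.145, 0, 0]
    - [-0.145, 0, 0]

```text
time: 25.1
eef_pos: [0.4303, -0.0292, 0.0911]
tcp_rot: [0.486, 0.513, -0.486, 0.514]
contact_force: [0.3, -0.1, -0.6]
opening: 0.0
```

```bash
python3 - <<'E'
from h import *
st=plan((.428,-.030,.028),3.05)
s=snap('scene','scene16');crop(s,180,90,320,290,3.8,'c25')
E
```

```text
t 25.10 tcp [ 0.4303 -0.0292  0.0911] yaw 3.2 q6 -0.36 q1 -0.30 F [ 0.3 -0.1 -0.6] op 0.000
 yaw -176.95 travel [ 0.0631 -0.0024  0.0006] dr [-3.14e+00  2.00e-03  1.00e-03]
 yaw 3.05 travel [ 0.0631 -0.0024  0.0006] dr [ 0.002  0.    -0.001]
 yaw 183.05 travel [ 0.0631 -0.0024  0.0006] dr [-3.14e+00  2.00e-03  1.00e-03]
```

View pics/c25.png

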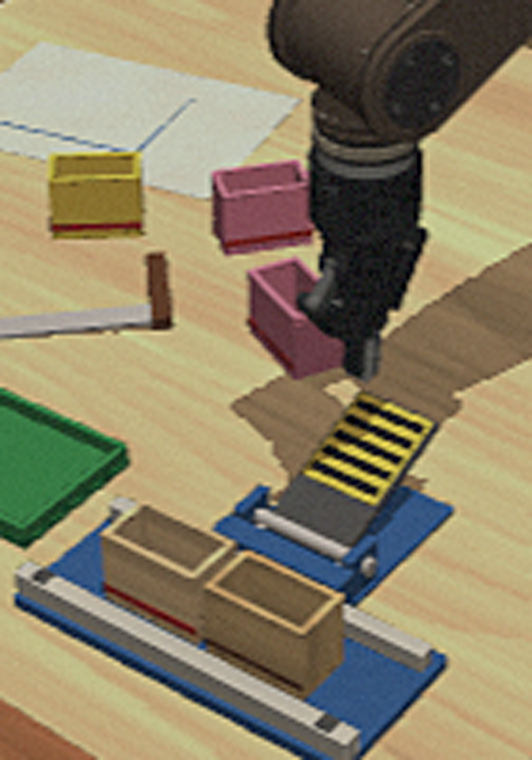

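Call:
play_rows:
  claw: [255, 255, 255, 255, 255, 255, 255, 255, 255]
  travel:
    - [0.03, -0.002, 0]
    - [0.055, -0.002, 0]
    - [0.065, -0.002, 0]
    - [0.07, -0.002, 0]
    - [0.074, -0.002, 0]
    - [0.078, -0.002, 0]
    - [0.082, -0.002, 0]
    - [0.084, -0.002, 0]
    - [0.084, -0.002, 0]
  dr:
    - [0, 0, 0]
    - [0, 0, 0]
    - [0, 0, 0]
    - [0, 0, 0]
    - [0, 0, 0]
    - [0, 0, 0]
    - [0, 0, 0]
    - [0, 0, 0]
    - [0, 0, 0]

```text
time: 26.05
eef_pos: [0.4297, -0.0303, 0.0092]
tcp_rot: [0.486, 0.512, -0.486, 0.515]
contact_force: [-3.1, 0.2, 7.1]
opening: -0.004
```

```bash
python3 - <<'E'
from h import *
st=plan((.428,-.030,.002),3.05)
s=snap('scene','scene17');crop(s,180,90,320,290,3.8,'c26')
E
```

```text
t 26.05 tcp [ 0.4297 -0.0303  0.0092] yaw 3.2 q6 -0.36 q1 -0.31 F [-3.1  0.2  7.1] op -0.004
 yaw -176.95 travel [ 0.0072 -0.0017 -0.0004] dr [-3.139e+00  5.000e-03  3.000e-03]
 yaw 3.05 travel [ 0.0072 -0.0017 -0.0004] dr [ 0.002  0.002 -0.003]
 yaw 183.05 travel [ 0.0072 -0.0017 -0.0004] dr [-3.139e+00  5.000e-03  3.000e-03]
```

View pics/c26.png

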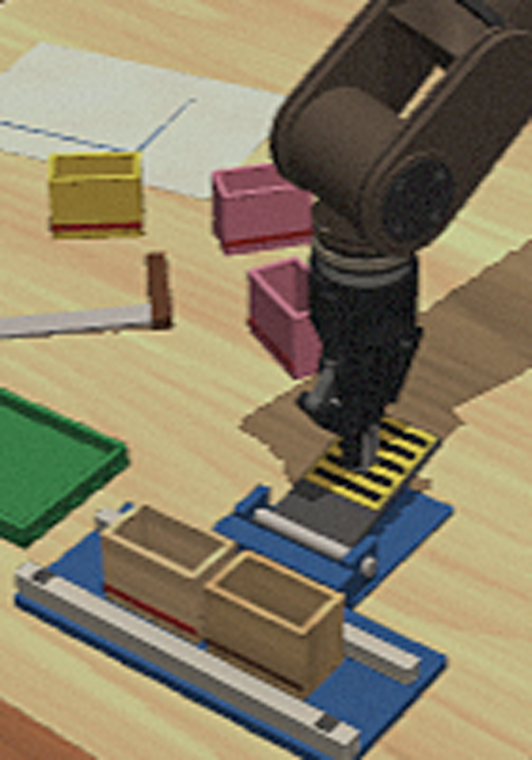

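Call:
play_rows:
  claw: [255, 255, 255, 255, 255, 255]
  travel:
    - [0.003, 0, 0]
    - [0.005, 0, 0]
    - [0.007, 0, 0]
    - [0.009, 0, 0]
    - [0.01, 0, 0]
    - [0.01, 0, 0]
  dr:
    - [0, 0, 0]
    - [0, 0, 0]
    - [0, 0, 0]
    - [0, 0, 0]
    - [0, 0, 0]
    - [0, 0, 0]

```text
time: 26.7
eef_pos: [0.4304, -0.0309, 0.0016]
tcp_rot: [0.486, 0.513, -0.486, 0.515]
contact_force: [-6.5, 0.0, 11.9]
opening: 0.004
```

Call:
play_rows:
  claw: [255, 255, 255, 255]
  travel:
    - [0.001, 0, 0]
    - [0.002, 0, 0]
    - [0.003, 0, 0]
    - [0.003, 0, 0]
  dr:
    - [0, 0, 0]
    - [0, 0, 0]
    - [0, 0, 0]
    - [0, 0, 0]

```text
time: 27.1
eef_pos: [0.4316, -0.0314, 0.0012]
tcp_rot: [0.485, 0.512, -0.486, 0.516]
contact_force: [-5.0, 1.2, 11.1]
opening: -0.0
```

Call:
play_rows:
  claw: [255, 255, 255, 255]
  travel:
    - [0.002, 0, 0]
    - [0.004, 0, 0]
    - [0.006, 0, 0]
    - [0.006, 0, 0]
  dr:
    - [0, 0, 0]
    - [0, 0, 0]
    - [0, 0, 0]
    - [0, 0, 0]

```text
time: 27.5
eef_pos: [0.4326, -0.0318, -0.0022]
tcp_rot: [0.485, 0.512, -0.486, 0.516]
contact_force: [-6.4, 0.3, 13.6]
opening: -0.001
```

```bash
python3 - <<'E'
from h import *
st=plan((.428,-.030,.002),3.05)
s=snap('scene','scene18');crop(s,180,90,320,290,3.8,'c27')
d=snap('top','top18');crop(d,225,130,345,250,6,'c28')
E
```

```text
t 27.50 tcp [ 0.4326 -0.0318 -0.0022] yaw 3.3 q6 -0.36 q1 -0.31 F [-6.4  0.3 13.6] op -0.001
 yaw -176.95 travel [-0.0042 -0.0045 -0.0021] dr [-3.138  0.004  0.007]
 yaw 3.05 travel [-0.0042 -0.0045 -0.0021] dr [ 0.004  0.004 -0.003]
 yaw 183.05 travel [-0.0042 -0.0045 -0.0021] dr [-3.138  0.004  0.007]
```

View pics/c27.png

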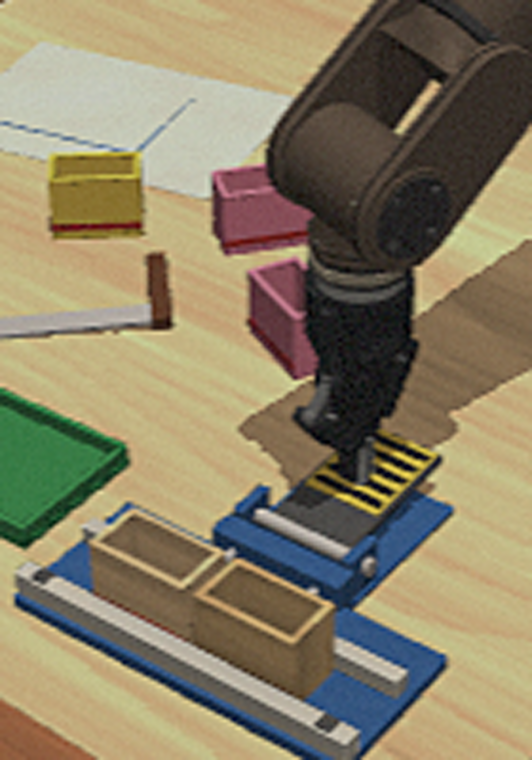

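View pics/c28.png

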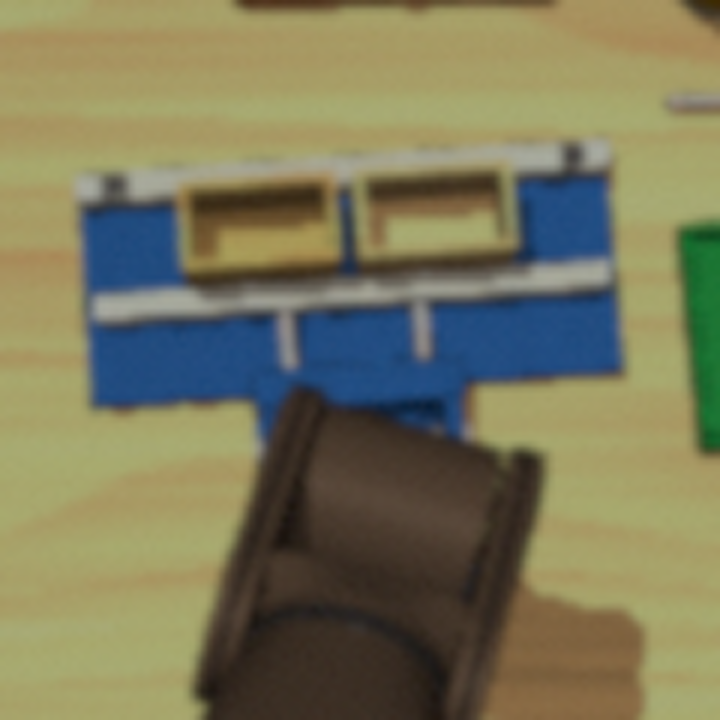

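Call:
play_rows:
  claw: [255, 255, 255, 255, 255, 255]
  travel:
    - [0.003, -0.002, 0]
    - [0.006, -0.003, 0]
    - [0.008, -0.003, 0]
    - [0.01, -0.003, 0]
    - [0.01, -0.003, 0]
    - [0.01, -0.003, 0]
  dr:
    - [0, 0, 0]
    - [0, 0, 0]
    - [0, 0, 0]
    - [0, 0, 0]
    - [0, 0, 0]
    - [0, 0, 0]

```text
time: 28.2
eef_pos: [0.4327, -0.0319, -0.0031]
tcp_rot: [0.485, 0.514, -0.486, 0.515]
contact_force: [-22.6, 9.1, 60.0]
opening: 0.001
```

```bash
cat >> h.py <<'E'
def jaw(d):
    P=cloud(d)[120:215,230:335].reshape(-1,3);P=P[(P[:,2]>.0)&(P[:,2]<.1)]
    o=np.array([.5925,-.0215]);a=np.radians(3.05);X=np.array([np.cos(a),np.sin(a)]);Y=np.array([-X[1],X[0]])
    q=P[:,:2]-o;cx=q@X*1000;cy=q@Y*1000;z=P[:,2]*1000
    for lo,hi in((-132,-95),(95,132)):
        m=(cy>lo)&(cy<hi)&(z>25)&(z<36)
        j=cx[m&(cx<20)];f=cx[m&(cx>30)&(cx<70)]
        print('jaw x med %.1f p90 %.1f  fence med %.1f p5 %.1f'%(np.median(j),np.percentile(j,92),np.median(f),np.percentile(f,8)) if len(j)and len(f) else (len(j),len(f)))
    m=(z>62)&(z<82)&(cy>-120)&(cy<120)
    for mm in(m&(cy<0),m&(cy>0)):
        if mm.sum()>20:
            r=cv2.minAreaRect(np.stack([cx[mm],cy[mm]],1).astype(np.float32));print('box in clamp frame',r)
E
python3 - <<'E'
from h import *
st=plan((.428,-.030,.002),3.05)
d=snap('top','top19');jaw(load('top15'));jaw(load('top18'));jaw(d)
E
```

```text
t 28.20 tcp [ 0.4327 -0.0319 -0.0031] yaw 3.3 q6 -0.36 q1 -0.31 F [-22.6   9.1  60. ] op 0.001
 yaw -176.95 travel [-0.0051 -0.0046 -0.0022] dr [-3.137e+00  1.000e-03  4.000e-03]
 yaw 3.05 travel [-0.0051 -0.0046 -0.0022] dr [ 0.005  0.002 -0.   ]
 yaw 183.05 travel [-0.0051 -0.0046 -0.0022] dr [-3.137e+00  1.000e-03  4.000e-03]
jaw x med -43.9 p90 -38.2  fence med 48.9 p5 42.1
jaw x med -44.2 p90 -38.7  fence med 49.5 p5 41.7
box in clamp frame ((4.1595916748046875, -43.710113525390625), (48.451141357421875, 79.87215423583984), 0.014260356314480305)
box in clamp frame ((5.357336044311523, 45.54317855834961), (80.11580657958984, 46.964805603027344), 89.61299133300781)
jaw x med -13.8 p90 -8.2  fence med 48.4 p5 42.3
jaw x med -15.0 p90 -8.2  fence med 48.3 p5 41.6
box in clamp frame ((15.742154121398926, -43.844451904296875), (48.27912139892578, 79.92823791503906), 0.4094444513320923)
box in clamp frame ((15.531133651733398, 45.26658630371094), (79.3514404296875, 47.715763092041016), 89.78543853759766)
jaw x med -13.5 p90 -7.7  fence med 47.9 p5 42.0
jaw x med -14.4 p90 -7.6  fence med 48.8 p5 42.3
box in clamp frame ((16.147899627685547, -43.77566146850586), (47.413726806640625, 80.04277801513672), 0.1134299784898758)
box in clamp frame ((16.56155776977539, 45.40299606323242), (79.65557861328125, 47.90746307373047), 89.19208526611328)
```

Call:
play_rows:
  claw: [255, 255, 255, 255, 255, 255, 255, 255, 255, 255, 255, 255, 255, 255, 255, 255, 255, 255, 255, 255]
  travel:
    - [0.005, 0, 0]
    - [0.005, 0, 0]
    - [0.005, 0, 0]
    - [0.005, 0, 0]
    - [0.005, 0, 0]
    - [0.005, 0, 0]
    - [0.005, 0, 0]
    - [0.005, 0, 0]
    - [0.005, 0, 0]
    - [0.005, 0, 0]
    - [0.005, 0, 0]
    - [0.005, 0, 0]
    - [0.005, 0, 0]
    - [0.005, 0, 0]
    - [0.005, 0, 0]
    - [0.005, 0, 0]
    - [0.005, 0, 0]
    - [0.005, 0, 0]
    - [0.005, 0, 0]
    - [0.005, 0, 0]
  dr:
    - [0, 0, 0]
    - [0, 0, 0]
    - [0, 0, 0]
    - [0, 0, 0]
    - [0, 0, 0]
    - [0, 0, 0]
    - [0, 0, 0]
    - [0, 0, 0]
    - [0, 0, 0]
    - [0, 0, 0]
    - [0, 0, 0]
    - [0, 0, 0]
    - [0, 0, 0]
    - [0, 0, 0]
    - [0, 0, 0]
    - [0, 0, 0]
    - [0, 0, 0]
    - [0, 0, 0]
    - [0, 0, 0]
    - [0, 0, 0]

```text
time: 30.25
eef_pos: [0.4358, -0.0326, -0.0028]
tcp_rot: [0.485, 0.513, -0.485, 0.516]
contact_force: [-9.3, 4.0, 26.0]
opening: 0.002
```

Call:
play_rows:
  claw: [255, 255, 255, 255, 255, 255, 255, 255, 255, 255]
  travel:
    - [0.005, 0, 0]
    - [0.005, 0, 0]
    - [0.005, 0, 0]
    - [0.005, 0, 0]
    - [0.005, 0, 0]
    - [0.005, 0, 0]
    - [0.005, 0, 0]
    - [0.005, 0, 0]
    - [0.005, 0, 0]
    - [0.005, 0, 0]
  dr:
    - [0, 0, 0]
    - [0, 0, 0]
    - [0, 0, 0]
    - [0, 0, 0]
    - [0, 0, 0]
    - [0, 0, 0]
    - [0, 0, 0]
    - [0, 0, 0]
    - [0, 0, 0]
    - [0, 0, 0]

```text
time: 31.25
eef_pos: [0.4358, -0.0325, -0.0029]
tcp_rot: [0.484, 0.515, -0.486, 0.515]
contact_force: [-15.7, 3.3, 34.0]
opening: 0.001
```

```bash
python3 - <<'E'
from h import *
st=plan((.428,-.030,.002),3.05)
d=snap('top','top20');jaw(d)
E
```

```text
t 31.25 tcp [ 0.4358 -0.0325 -0.0029] yaw 3.4 q6 -0.36 q1 -0.31 F [-15.7   3.3  34. ] op 0.001
 yaw -176.95 travel [-0.0049 -0.0077 -0.003 ] dr [-3.136e+00 -3.000e-03  3.000e-03]
 yaw 3.05 travel [-0.0049 -0.0077 -0.003 ] dr [0.006 0.002 0.002]
 yaw 183.05 travel [-0.0049 -0.0077 -0.003 ] dr [-3.136e+00 -3.000e-03  3.000e-03]
jaw x med -13.9 p90 -8.2  fence med 48.5 p5 42.5
jaw x med -14.0 p90 -7.5  fence med 48.3 p5 42.0
box in clamp frame ((16.524913787841797, -43.9505729675293), (48.332767486572266, 80.20803833007812), 0.021287189796566963)
box in clamp frame ((16.257526397705078, 45.28288269042969), (47.65725326538086, 79.56861114501953), 0.31496432423591614)
```

Call:
play_rows:
  claw: [255, 255, 255, 255, 255, 255, 255, 255, 255]
  travel:
    - [-0.005, 0, 0]
    - [-0.012, 0, 0]
    - [-0.02, 0, 0]
    - [-0.03, 0, 0]
    - [-0.06, 0, 0]
    - [-0.1, 0, 0]
    - [-0.133, 0, 0]
    - [-0.133, 0, 0]
    - [-0.133, 0, 0]
  dr:
    - [0, 0, 0]
    - [0, 0, 0]
    - [0, 0, 0]
    - [0, 0, 0]
    - [0, 0, 0]
    - [0, 0, 0]
    - [0, 0, 0]
    - [0, 0, 0]
    - [0, 0, 0]

```text
time: 32.2
eef_pos: [0.4361, -0.0324, 0.1307]
tcp_rot: [0.484, 0.514, -0.486, 0.515]
contact_force: [-0.3, 0.1, -0.5]
opening: 0.003
```

```bash
python3 - <<'E'
from h import *
st=plan((.5921,.2739,.13),-5.2)
d=snap('top','top21');jaw(d);s=snap('scene','scene21');slider(d,s)
E
```

```text
t 32.20 tcp [ 0.4361 -0.0324  0.1307] yaw 3.4 q6 -0.36 q1 -0.31 F [-0.3  0.1 -0.5] op 0.003
 yaw -5.2 travel [-2.000e-04  1.738e-01 -2.966e-01] dr [0.15  0.003 0.001]
 yaw 174.8 travel [-2.000e-04  1.738e-01 -2.966e-01] dr [-2.992e+00 -1.000e-03  4.000e-03]
jaw x med -44.2 p90 -38.5  fence med 48.3 p5 41.9
jaw x med -44.0 p90 -38.3  fence med 49.5 p5 42.1
box in clamp frame ((16.3177433013916, -43.87449264526367), (80.01929473876953, 47.669090270996094), 89.62383270263672)
box in clamp frame ((16.176172256469727, 45.43365478515625), (79.5687484741211, 47.064884185791016), 89.60763549804688)
top slider (67, array([592.3, 272.2]), array([27.2, 20.1]), 84.01, np.float64(84.1)) y 26.391575444457537
scene slider (96, array([592.9, 278.8]), array([29.1, 21.1]), 85.76, np.float64(83.7)) y 26.388617719417134
```

Call:
play_rows:
  claw: [255, 255, 255, 255, 255, 0, 0, 0, 0, 0, 0, 0, 0, 0, 0]
  travel:
    - [0, 0.174, -0.2966]
    - [0, 0.174, -0.2966]
    - [0, 0.174, -0.2966]
    - [0, 0.174, -0.2966]
    - [0, 0.174, -0.2966]
    - [0, 0.174, -0.2966]
    - [0, 0.174, -0.2966]
    - [0, 0.174, -0.2966]
    - [0, 0.174, -0.2966]
    - [0, 0.174, -0.2966]
    - [0, 0.174, -0.2966]
    - [0, 0.174, -0.2966]
    - [0, 0.174, -0.2966]
    - [0, 0.174, -0.2966]
    - [0, 0.174, -0.2966]
  dr:
    - [0.15, 0.003, 0]
    - [0.15, 0.003, 0]
    - [0.15, 0.003, 0]
    - [0.15, 0.003, 0]
    - [0.15, 0.003, 0]
    - [0.15, 0.003, 0]
    - [0.15, 0.003, 0]
    - [0.15, 0.003, 0]
    - [0.15, 0.003, 0]
    - [0.15, 0.003, 0]
    - [0.15, 0.003, 0]
    - [0.15, 0.003, 0]
    - [0.15, 0.003, 0]
    - [0.15, 0.003, 0]
    - [0.15, 0.003, 0]

```text
time: 33.8
eef_pos: [0.5909, 0.2742, 0.1277]
tcp_rot: [-0.522, -0.478, 0.523, -0.475]
contact_force: [-0.1, -0.2, -0.2]
opening: 0.999
```

```bash
python3 - <<'E'
from h import *
st=plan((.5921,.2739,.023),-5.2)
E
```

```text
t 33.80 tcp [0.5909 0.2742 0.1277] yaw -5.2 q6 0.37 q1 0.28 F [-0.1 -0.2 -0.2] op 0.999
 yaw -185.2 travel [0.1047 0.0017 0.0003] dr [3.141e+00 7.000e-03 2.000e-03]
 yaw -5.2 travel [0.1047 0.0017 0.0003] dr [-0.    -0.002  0.005]
 yaw 174.8 travel [0.1047 0.0017 0.0003] dr [3.141e+00 7.000e-03 2.000e-03]
```

Call:
play_rows:
  claw: [0, 0, 0, 0, 0, 0, 255, 255, 255, 255, 255, 255, 255, 255, 255]
  travel:
    - [0.04, 0.001, 0]
    - [0.075, 0.001, 0]
    - [0.1, 0.001, 0]
    - [0.105, 0.001, 0]
    - [0.105, 0.001, 0]
    - [0.105, 0.001, 0]
    - [0.105, 0.001, 0]
    - [0.105, 0.001, 0]
    - [0.105, 0.001, 0]
    - [0.105, 0.001, 0]
    - [0.105, 0.001, 0]
    - [0.105, 0.001, 0]
    - [0.105, 0.001, 0]
    - [0.105, 0.001, 0]
    - [0.105, 0.001, 0]
  dr:
    - [0, 0, 0]
    - [0, 0, 0]
    - [0, 0, 0]
    - [0, 0, 0]
    - [0, 0, 0]
    - [0, 0, 0]
    - [0, 0, 0]
    - [0, 0, 0]
    - [0, 0, 0]
    - [0, 0, 0]
    - [0, 0, 0]
    - [0, 0, 0]
    - [0, 0, 0]
    - [0, 0, 0]
    - [0, 0, 0]

```text
time: 35.3
eef_pos: [0.5917, 0.2743, 0.0231]
tcp_rot: [-0.522, -0.478, 0.523, -0.475]
contact_force: [-0.9, -0.4, 3.0]
opening: 0.231
```

Call:
play_rows:
  claw: [255, 255, 255, 255, 255, 255, 255, 255, 255, 255, 255, 255, 255]
  travel:
    - [0, -0.01, 0]
    - [0, -0.02, 0]
    - [0, -0.03, 0]
    - [0, -0.04, 0]
    - [0, -0.05, 0]
    - [0, -0.06, 0]
    - [0, -0.067, 0]
    - [0, -0.072, 0]
    - [0, -0.076, 0]
    - [0, -0.078, 0]
    - [0, -0.079, 0]
    - [0, -0.079, 0]
    - [0, -0.079, 0]
  dr:
    - [0, 0, 0]
    - [0, 0, 0]
    - [0, 0, 0]
    - [0, 0, 0]
    - [0, 0, 0]
    - [0, 0, 0]
    - [0, 0, 0]
    - [0, 0, 0]
    - [0, 0, 0]
    - [0, 0, 0]
    - [0, 0, 0]
    - [0, 0, 0]
    - [0, 0, 0]

```text
time: 36.6
eef_pos: [0.5159, 0.2813, 0.0232]
tcp_rot: [0.524, 0.477, -0.521, 0.477]
contact_force: [9.9, 0.8, -7.1]
opening: 0.23
```

```bash
python3 - <<'E'
from h import *
st=plan((.5162,.2799,.023),-5.2)
c=np.array([.5661,.2755]);a=np.radians(-5.22);uy=np.array([np.cos(a),np.sin(a)]);print((st['eef_pos'][:2]-c)@uy)
E
```

```text
t 36.60 tcp [0.5159 0.2813 0.0232] yaw -5.2 q6 0.42 q1 0.33 F [ 9.9  0.8 -7.1] op 0.230
 yaw -185.2 travel [0.0002 0.0004 0.0014] dr [ 3.141 -0.004  0.005]
 yaw -5.2 travel [0.0002 0.0004 0.0014] dr [-0.001 -0.003 -0.003]
 yaw 174.8 travel [0.0002 0.0004 0.0014] dr [ 3.141 -0.004  0.005]
-0.05052382501741678
```

Call:
play_rows:
  claw: [0, 0, 0, 0, 0, 0, 0, 0, 0, 0, 0, 0, 0, 0, 0]
  travel:
    - [0, -0.002, 0]
    - [0, -0.002, 0]
    - [0, -0.002, 0]
    - [0, -0.002, 0]
    - [0, -0.002, 0]
    - [-0.04, -0.002, 0]
    - [-0.08, -0.002, 0]
    - [-0.11, -0.002, 0]
    - [-0.12, 0.02, 0.04]
    - [-0.12, 0.03, 0.08]
    - [-0.12, 0.04, 0.12]
    - [-0.12, 0.05, 0.16]
    - [-0.12, 0.05, 0.17]
    - [-0.12, 0.05, 0.17]
    - [-0.12, 0.05, 0.17]
  dr:
    - [0, 0, 0]
    - [0, 0, 0]
    - [0, 0, 0]
    - [0, 0, 0]
    - [0, 0, 0]
    - [0, 0, 0]
    - [0, 0, 0]
    - [0, 0, 0]
    - [0, 0, 0]
    - [0, 0, 0]
    - [0, 0, 0]
    - [0, 0, 0]
    - [0, 0, 0]
    - [0, 0, 0]
    - [0, 0, 0]

```text
time: 38.1
eef_pos: [0.5495, 0.1078, 0.1428]
tcp_rot: [0.524, 0.477, -0.521, 0.476]
contact_force: [-0.3, -0.3, 1.1]
opening: 1.0
```

```bash
python3 - <<'E'
from h import *
s=snap('scene','scene22');d=snap('top','top22');slider(d,s);jaw(d)
crop(s,170,130,400,345,3.2,'c29')
o=np.array([.5925,-.0215]);a=np.radians(3.05);X=np.array([np.cos(a),np.sin(a)]);Y=np.array([-X[1],X[0]])
for x,y in((16.2,45.4),(16.3,-43.9)): print(o+(X*x+Y*y)/1000)
plan((.6063,.0247,.14),3.05)
E
```

```text
top slider (68, array([516.4, 279.9]), array([28.3, 20.3]), 85.33, np.float64(84.6)) y -49.894192147073504
scene slider (87, array([518.2, 286.1]), array([28. , 22.3]), 85.13, np.float64(84.2)) y -48.66573454910629
jaw x med -43.3 p90 -38.2  fence med 48.3 p5 41.9
(0, 0)
box in clamp frame ((16.603750228881836, -43.68572235107422), (80.1740493774414, 47.969722747802734), 88.8677978515625)
box in clamp frame ((18.061744689941406, 45.34319305419922), (47.670772552490234, 77.57809448242188), 1.2661281824111938)
[0.60626144 0.02469765]
[ 0.61111272 -0.06447053]
t 38.20 tcp [0.5495 0.1084 0.1427] yaw -5.2 q6 0.10 q1 0.01 F [-0.9 -0.7  0.5] op 1.003
 yaw -176.95 travel [0.0026 0.0641 0.0783] dr [ 2.998 -0.004  0.005]
 yaw 3.05 travel [0.0026 0.0641 0.0783] dr [-0.143 -0.003 -0.002]
```

View pics/c29.png

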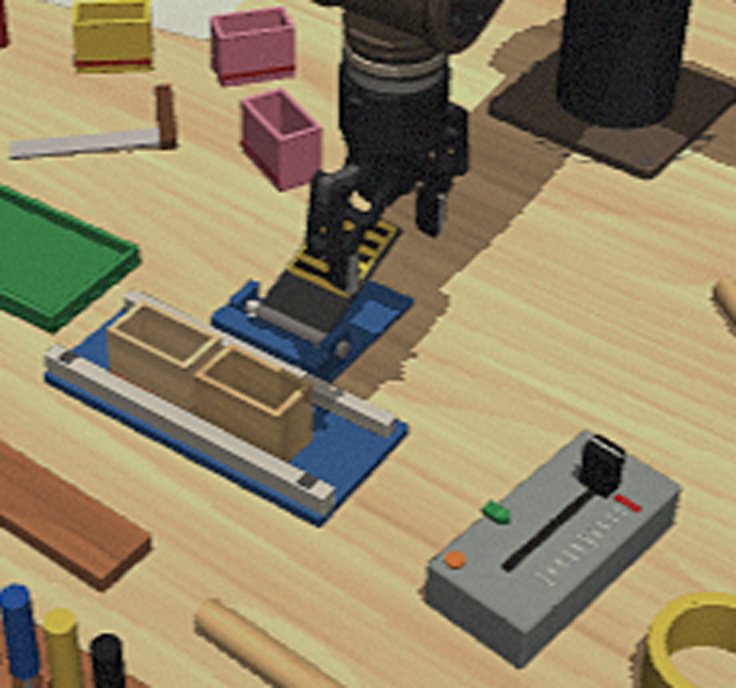

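Call:
play_rows:
  claw: [0, 0, 0, 0, 0, 0, 0]
  travel:
    - [0, 0.064, 0.078]
    - [0, 0.064, 0.078]
    - [0, 0.064, 0.078]
    - [0, 0.064, 0.078]
    - [0, 0.064, 0.078]
    - [0, 0.064, 0.078]
    - [0, 0.064, 0.078]
  dr:
    - [-0.143, -0.003, 0]
    - [-0.143, -0.003, 0]
    - [-0.143, -0.003, 0]
    - [-0.143, -0.003, 0]
    - [-0.143, -0.003, 0]
    - [-0.143, -0.003, 0]
    - [-0.143, -0.003, 0]

```text
time: 38.9
eef_pos: [0.6057, 0.0263, 0.1426]
tcp_rot: [0.487, 0.513, -0.485, 0.514]
contact_force: [-0.2, 0.1, 0.6]
opening: 1.004
```

```bash
python3 - <<'E'
from h import *
plan((.6068,.0247,.004),3.05)
E
```

```text
t 38.90 tcp [0.6057 0.0263 0.1426] yaw 3.1 q6 -0.18 q1 -0.12 F [-0.2  0.1  0.6] op 1.004
 yaw -176.95 travel [0.1386 0.0007 0.0017] dr [-3.14   0.004 -0.   ]
 yaw 3.05 travel [0.1386 0.0007 0.0017] dr [ 0.002 -0.    -0.002]
 yaw 183.05 travel [0.1386 0.0007 0.0017] dr [-3.14   0.004 -0.   ]
```

Call:
play_rows:
  claw: [0, 0, 0, 0, 0, 0, 255, 255, 255, 255, 255, 255, 255]
  travel:
    - [0.04, 0.0007, 0.0017]
    - [0.08, 0.0007, 0.0017]
    - [0.11, 0.0007, 0.0017]
    - [0.13, 0.0007, 0.0017]
    - [0.138, 0.0007, 0.0017]
    - [0.138, 0.0007, 0.0017]
    - [0.138, 0.0007, 0.0017]
    - [0.138, 0.0007, 0.0017]
    - [0.138, 0.0007, 0.0017]
    - [0.138, 0.0007, 0.0017]
    - [0.138, 0.0007, 0.0017]
    - [0.138, 0.0007, 0.0017]
    - [0.138, 0.0007, 0.0017]
  dr:
    - [0, 0, 0]
    - [0, 0, 0]
    - [0, 0, 0]
    - [0, 0, 0]
    - [0, 0, 0]
    - [0, 0, 0]
    - [0, 0, 0]
    - [0, 0, 0]
    - [0, 0, 0]
    - [0, 0, 0]
    - [0, 0, 0]
    - [0, 0, 0]
    - [0, 0, 0]
  force: 30

```text
time: 40.2
eef_pos: [0.6083, 0.0246, 0.0065]
tcp_rot: [0.487, 0.512, -0.485, 0.515]
contact_force: [-0.1, 0.9, 5.9]
opening: 0.534
```

Call:
play_rows:
  claw: [255, 255, 255, 255, 255, 255, 255]
  travel:
    - [-0.02, 0, 0]
    - [-0.05, 0, 0]
    - [-0.08, 0, 0]
    - [-0.11, 0, 0]
    - [-0.135, 0, 0]
    - [-0.135, 0, 0]
    - [-0.135, 0, 0]
  dr:
    - [0, 0, 0]
    - [0, 0, 0]
    - [0, 0, 0]
    - [0, 0, 0]
    - [0, 0, 0]
    - [0, 0, 0]
    - [0, 0, 0]

```text
time: 40.9
eef_pos: [0.607, 0.0246, 0.1405]
tcp_rot: [0.487, 0.512, -0.485, 0.515]
contact_force: [-0.4, 0.3, -1.7]
opening: 0.531
```

```bash
python3 - <<'E'
from h import *
plan((.5662,-.3898,.14),3.9)
s=snap('scene','scene23');crop(s,170,100,310,300,3.6,'c30')
E
```

```text
t 40.90 tcp [0.607  0.0246 0.1405] yaw 3.1 q6 -0.18 q1 -0.13 F [-0.4  0.3 -1.7] op 0.531
 yaw -176.1 travel [ 3.000e-04 -6.350e-02  4.115e-01] dr [ 3.128 -0.007 -0.   ]
 yaw 3.9 travel [ 3.000e-04 -6.350e-02  4.115e-01] dr [-0.013  0.    -0.004]
 yaw 183.9 travel [ 3.000e-04 -6.350e-02  4.115e-01] dr [ 3.128 -0.007 -0.   ]
```

View pics/c30.png

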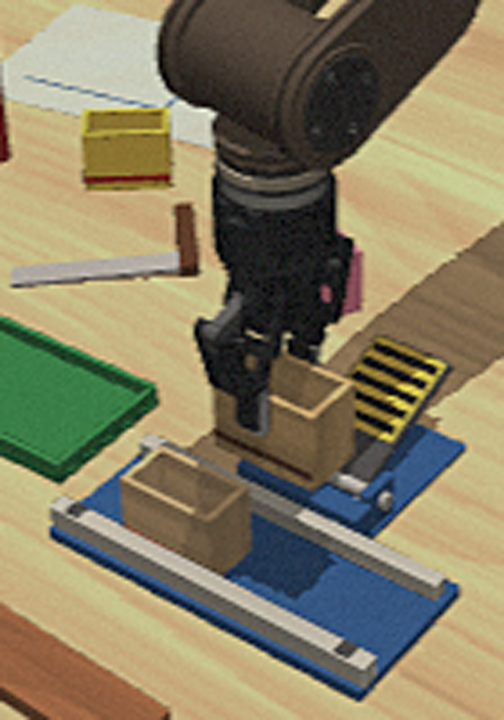

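Call:
play_rows:
  claw: [255, 255, 255, 255, 255, 255, 255, 255, 255, 255, 255, 255, 255, 255, 255]
  travel:
    - [0, -0.004, 0.025]
    - [0, -0.01, 0.065]
    - [0, -0.016, 0.105]
    - [0, -0.022, 0.145]
    - [0, -0.028, 0.185]
    - [0, -0.034, 0.225]
    - [0, -0.041, 0.265]
    - [0, -0.047, 0.305]
    - [0, -0.053, 0.345]
    - [0, -0.059, 0.385]
    - [0, -0.0635, 0.405]
    - [0, -0.0635, 0.4115]
    - [0, -0.0635, 0.4115]
    - [0, -0.0635, 0.4115]
    - [0, -0.0635, 0.4115]
  dr:
    - [-0.013, 0, 0]
    - [-0.013, 0, 0]
    - [-0.013, 0, 0]
    - [-0.013, 0, 0]
    - [-0.013, 0, 0]
    - [-0.013, 0, 0]
    - [-0.013, 0, 0]
    - [-0.013, 0, 0]
    - [-0.013, 0, 0]
    - [-0.013, 0, 0]
    - [-0.013, 0, 0]
    - [-0.013, 0, 0]
    - [-0.013, 0, 0]
    - [-0.013, 0, 0]
    - [-0.013, 0, 0]

```text
time: 42.45
eef_pos: [0.5657, -0.3877, 0.1387]
tcp_rot: [0.483, 0.517, -0.482, 0.517]
contact_force: [1.1, -0.3, -1.9]
opening: 0.532
```

```bash
python3 - <<'E'
from h import *
plan((.5662,-.3898,.01),3.9)
E
```

```text
t 42.45 tcp [ 0.5657 -0.3877  0.1387] yaw 4.0 q6 -0.82 q1 -0.75 F [ 1.1 -0.3 -1.9] op 0.532
 yaw -176.1 travel [0.1287 0.0002 0.0023] dr [-3.14e+00  2.00e-03 -2.00e-03]
 yaw 3.9 travel [0.1287 0.0002 0.0023] dr [ 0.002 -0.001 -0.001]
 yaw 183.9 travel [0.1287 0.0002 0.0023] dr [-3.14e+00  2.00e-03 -2.00e-03]
```

Call:
play_rows:
  claw: [255, 255, 255, 255, 255, 255, 255, 255, 255, 255]
  travel:
    - [0.03, 0, 0.002]
    - [0.06, 0, 0.002]
    - [0.09, 0, 0.002]
    - [0.115, 0, 0.002]
    - [0.125, 0, 0.002]
    - [0.13, 0, 0.002]
    - [0.133, 0, 0.002]
    - [0.136, 0, 0.002]
    - [0.136, 0, 0.002]
    - [0.136, 0, 0.002]
  dr:
    - [0, 0, 0]
    - [0, 0, 0]
    - [0, 0, 0]
    - [0, 0, 0]
    - [0, 0, 0]
    - [0, 0, 0]
    - [0, 0, 0]
    - [0, 0, 0]
    - [0, 0, 0]
    - [0, 0, 0]

```text
time: 43.45
eef_pos: [0.5665, -0.39, 0.0037]
tcp_rot: [0.483, 0.517, -0.482, 0.518]
contact_force: [0.4, 0.5, -1.5]
opening: 0.535
```

```bash
python3 - <<'E'
from h import *
plan((.5662,-.3898,.0005),3.9)
s=snap('scene','scene24');crop(s,60,80,260,270,3.6,'c31')
E
```

```text
t 43.45 tcp [ 0.5665 -0.39    0.0037] yaw 4.0 q6 -0.82 q1 -0.75 F [ 0.4  0.5 -1.5] op 0.535
 yaw -176.1 travel [ 0.0032 -0.0003 -0.0003] dr [-3.14   0.004 -0.   ]
 yaw 3.9 travel [ 0.0032 -0.0003 -0.0003] dr [ 0.002 -0.    -0.002]
 yaw 183.9 travel [ 0.0032 -0.0003 -0.0003] dr [-3.14   0.004 -0.   ]
```

View pics/c31.png

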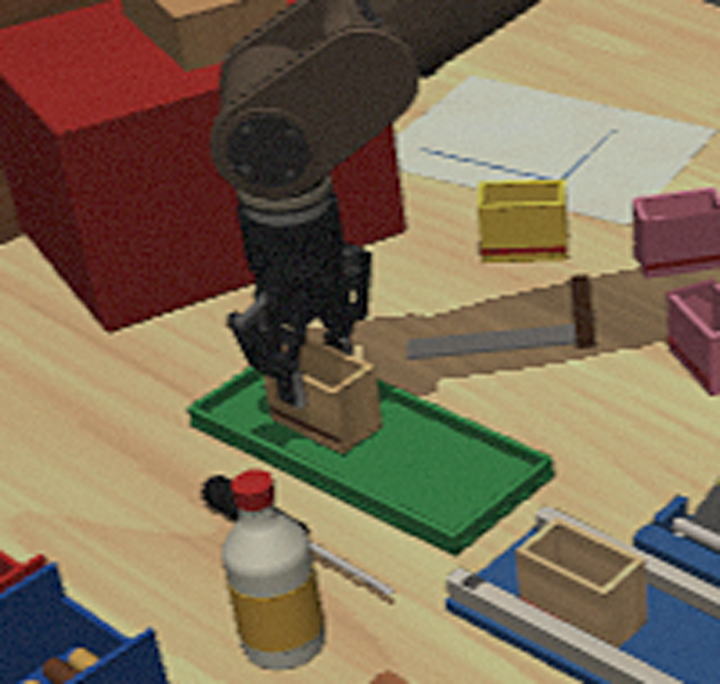

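Call:
play_rows:
  claw: [255, 255, 255, 255, 255]
  travel:
    - [0.002, 0, 0]
    - [0.003, 0, 0]
    - [0.004, 0, 0]
    - [0.004, 0, 0]
    - [0.004, 0, 0]
  dr:
    - [0, 0, 0]
    - [0, 0, 0]
    - [0, 0, 0]
    - [0, 0, 0]
    - [0, 0, 0]

```text
time: 44.0
eef_pos: [0.5666, -0.3902, 0.0005]
tcp_rot: [0.483, 0.516, -0.482, 0.518]
contact_force: [-2.1, 1.4, 3.7]
opening: 0.533
```

Contact. Release, rise, and measure box_c.

Call:
play_rows:
  claw: [0, 0, 0, 0, 0, 0, 0, 0, 0, 0, 0, 0]
  travel:
    - [0, 0, 0]
    - [0, 0, 0]
    - [0, 0, 0]
    - [0, 0, 0]
    - [0, 0, 0]
    - [0, 0, 0]
    - [-0.03, 0, 0]
    - [-0.06, 0, 0]
    - [-0.1, 0, 0]
    - [-0.14, 0, 0]
    - [-0.14, 0, 0]
    - [-0.14, 0, 0]
  dr:
    - [0, 0, 0]
    - [0, 0, 0]
    - [0, 0, 0]
    - [0, 0, 0]
    - [0, 0, 0]
    - [0, 0, 0]
    - [0, 0, 0]
    - [0, 0, 0]
    - [0, 0, 0]
    - [0, 0, 0]
    - [0, 0, 0]
    - [0, 0, 0]

```text
time: 45.2
eef_pos: [0.567, -0.3909, 0.1424]
tcp_rot: [0.483, 0.515, -0.482, 0.519]
contact_force: [-0.7, -0.5, -0.4]
opening: 0.999
```

```bash
python3 - <<'E'
from h import *
d=snap('top','top25');jaw(d);s=snap('scene','scene25')
plan((.6116,-.0645,.14),3.05)
E
```

```text
jaw x med -44.6 p90 -38.7  fence med 48.0 p5 41.2
jaw x med -43.7 p90 -38.4  fence med 49.0 p5 42.1
box in clamp frame ((16.20136260986328, -43.785274505615234), (80.15938568115234, 47.113040924072266), 89.86830139160156)
t 45.30 tcp [ 0.5655 -0.3895  0.1387] yaw 4.0 q6 -0.82 q1 -0.75 F [ 0.5 -0.2  0.2] op 1.001
 yaw -176.95 travel [-0.0007  0.0686 -0.321 ] dr [-3.125e+00  1.000e-03 -3.000e-03]
 yaw 3.05 travel [-0.0007  0.0686 -0.321 ] dr [ 0.016 -0.002 -0.   ]
 yaw 183.05 travel [-0.0007  0.0686 -0.321 ] dr [-3.125e+00  1.000e-03 -3.000e-03]
```

Call:
play_rows:
  claw: [0, 0, 0, 0, 0, 0, 0, 0, 0, 0, 0, 0, 0]
  travel:
    - [0, 0.0686, -0.321]
    - [0, 0.0686, -0.321]
    - [0, 0.0686, -0.321]
    - [0, 0.0686, -0.321]
    - [0, 0.0686, -0.321]
    - [0, 0.0686, -0.321]
    - [0, 0.0686, -0.321]
    - [0, 0.0686, -0.321]
    - [0, 0.0686, -0.321]
    - [0, 0.0686, -0.321]
    - [0, 0.0686, -0.321]
    - [0, 0.0686, -0.321]
    - [0, 0.0686, -0.321]
  dr:
    - [0.016, 0, 0]
    - [0.016, 0, 0]
    - [0.016, 0, 0]
    - [0.016, 0, 0]
    - [0.016, 0, 0]
    - [0.016, 0, 0]
    - [0.016, 0, 0]
    - [0.016, 0, 0]
    - [0.016, 0, 0]
    - [0.016, 0, 0]
    - [0.016, 0, 0]
    - [0.016, 0, 0]
    - [0.016, 0, 0]

```text
time: 46.6
eef_pos: [0.6115, -0.0654, 0.1393]
tcp_rot: [0.487, 0.513, -0.486, 0.513]
contact_force: [0.1, 0.7, -0.6]
opening: 0.998
```

```bash
python3 - <<'E'
from h import *
plan((.6116,-.0645,.005),3.05)
s=snap('scene','scene26');crop(s,170,100,310,300,3.6,'c32')
E
```

```text
t 46.60 tcp [ 0.6115 -0.0654  0.1393] yaw 3.0 q6 -0.33 q1 -0.27 F [ 0.1  0.7 -0.6] op 0.998
 yaw -176.95 travel [ 1.343e-01  1.000e-04 -7.000e-04] dr [ 3.141e+00 -1.000e-03  3.000e-03]
 yaw 3.05 travel [ 1.343e-01  1.000e-04 -7.000e-04] dr [-0.001 -0.002 -0.   ]
 yaw 183.05 travel [ 1.343e-01  1.000e-04 -7.000e-04] dr [ 3.141e+00 -1.000e-03  3.000e-03]
```

View pics/c32.png

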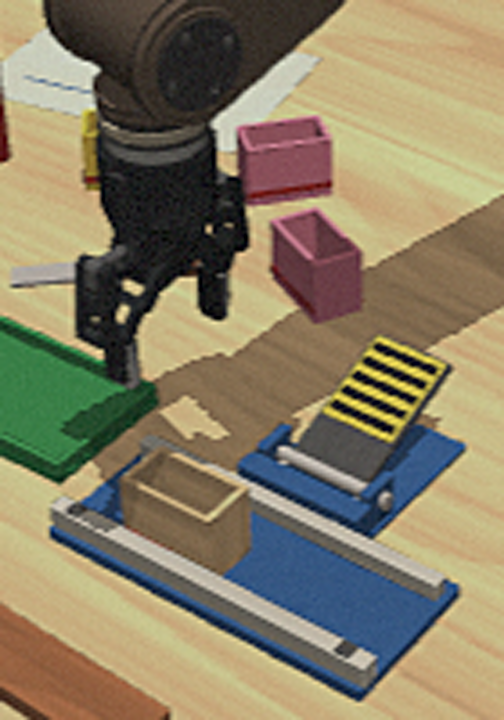

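Call:
play_rows:
  claw: [0, 0, 0, 0, 0, 0, 255, 255, 255, 255, 255, 255, 255]
  travel:
    - [0.04, 0, -0.0005]
    - [0.08, 0, -0.0005]
    - [0.11, 0, -0.0005]
    - [0.128, 0, -0.0005]
    - [0.135, 0, -0.0005]
    - [0.135, 0, -0.0005]
    - [0.135, 0, -0.0005]
    - [0.135, 0, -0.0005]
    - [0.135, 0, -0.0005]
    - [0.135, 0, -0.0005]
    - [0.135, 0, -0.0005]
    - [0.135, 0, -0.0005]
    - [0.135, 0, -0.0005]
  dr:
    - [0, 0, 0]
    - [0, 0, 0]
    - [0, 0, 0]
    - [0, 0, 0]
    - [0, 0, 0]
    - [0, 0, 0]
    - [0, 0, 0]
    - [0, 0, 0]
    - [0, 0, 0]
    - [0, 0, 0]
    - [0, 0, 0]
    - [0, 0, 0]
    - [0, 0, 0]
  force: 30

```text
time: 47.95
eef_pos: [0.6128, -0.0648, 0.0061]
tcp_rot: [0.488, 0.513, -0.486, 0.513]
contact_force: [-1.4, -0.2, 5.7]
opening: 0.534
```

Call:
play_rows:
  claw: [255, 255, 255, 255, 255, 255, 255]
  travel:
    - [-0.02, 0, 0]
    - [-0.05, 0, 0]
    - [-0.08, 0, 0]
    - [-0.11, 0, 0]
    - [-0.135, 0, 0]
    - [-0.135, 0, 0]
    - [-0.135, 0, 0]
  dr:
    - [0, 0, 0]
    - [0, 0, 0]
    - [0, 0, 0]
    - [0, 0, 0]
    - [0, 0, 0]
    - [0, 0, 0]
    - [0, 0, 0]

```text
time: 48.65
eef_pos: [0.6119, -0.0648, 0.1401]
tcp_rot: [0.488, 0.513, -0.486, 0.513]
contact_force: [0.7, 0.6, -2.0]
opening: 0.532
```

```bash
python3 - <<'E'
from h import *
plan((.5602,-.302,.14),3.9)
d=snap('top','top27');print('A in tray',rect(d,330,150,440,215,.05,.08))
E
```

```text
t 48.65 tcp [ 0.6119 -0.0648  0.1401] yaw 3.0 q6 -0.32 q1 -0.27 F [ 0.7  0.6 -2. ] op 0.532
 yaw -176.1 travel [-0.0003 -0.0641  0.2342] dr [ 3.126e+00 -3.000e-03  2.000e-03]
 yaw 3.9 travel [-0.0003 -0.0641  0.2342] dr [-0.015 -0.001 -0.002]
 yaw 183.9 travel [-0.0003 -0.0641  0.2342] dr [ 3.126e+00 -3.000e-03  2.000e-03]
A in tray (207, array([ 567.1, -388.6]), array([82.7, 47.4]), -86.12, np.float64(64.6))
```

Call:
play_rows:
  claw: [255, 255, 255, 255, 255, 255, 255, 255, 255, 255, 255]
  travel:
    - [0, -0.007, 0.025]
    - [0, -0.018, 0.065]
    - [0, -0.029, 0.105]
    - [0, -0.04, 0.145]
    - [0, -0.051, 0.185]
    - [0, -0.061, 0.22]
    - [0, -0.064, 0.2325]
    - [0, -0.064, 0.2325]
    - [0, -0.064, 0.2325]
    - [0, -0.064, 0.2325]
    - [0, -0.064, 0.2325]
  dr:
    - [-0.015, 0, 0]
    - [-0.015, 0, 0]
    - [-0.015, 0, 0]
    - [-0.015, 0, 0]
    - [-0.015, 0, 0]
    - [-0.015, 0, 0]
    - [-0.015, 0, 0]
    - [-0.015, 0, 0]
    - [-0.015, 0, 0]
    - [-0.015, 0, 0]
    - [-0.015, 0, 0]

```text
time: 49.8
eef_pos: [0.5598, -0.2985, 0.1381]
tcp_rot: [0.483, 0.518, -0.482, 0.516]
contact_force: [0.0, 0.0, -1.9]
opening: 0.531
```

```bash
python3 - <<'E'
from h import *
plan((.561,-.300,.004),3.9)
E
```

```text
t 49.80 tcp [ 0.5598 -0.2985  0.1381] yaw 4.0 q6 -0.72 q1 -0.65 F [ 0.   0.  -1.9] op 0.531
 yaw -176.1 travel [0.1341 0.0012 0.0019] dr [-3.14e+00 -1.00e-03 -4.00e-03]
 yaw 3.9 travel [0.1341 0.0012 0.0019] dr [ 0.002 -0.003  0.001]
 yaw 183.9 travel [0.1341 0.0012 0.0019] dr [-3.14e+00 -1.00e-03 -4.00e-03]
```

Call:
play_rows:
  claw: [255, 255, 255, 255, 255, 255, 255, 255, 255, 255]
  travel:
    - [0.03, 0.001, 0.001]
    - [0.06, 0.001, 0.001]
    - [0.09, 0.001, 0.001]
    - [0.115, 0.001, 0.001]
    - [0.125, 0.001, 0.001]
    - [0.13, 0.001, 0.001]
    - [0.134, 0.001, 0.001]
    - [0.137, 0.001, 0.001]
    - [0.138, 0.001, 0.001]
    - [0.138, 0.001, 0.001]
  dr:
    - [0, 0, 0]
    - [0, 0, 0]
    - [0, 0, 0]
    - [0, 0, 0]
    - [0, 0, 0]
    - [0, 0, 0]
    - [0, 0, 0]
    - [0, 0, 0]
    - [0, 0, 0]
    - [0, 0, 0]

```text
time: 50.8
eef_pos: [0.5611, -0.2994, 0.0009]
tcp_rot: [0.483, 0.517, -0.482, 0.517]
contact_force: [0.3, -0.7, -1.4]
opening: 0.531
```

```bash
python3 - <<'E'
from h import *
plan((.561,-.300,.0),3.9)
s=snap('scene','scene28');crop(s,60,80,260,270,3.6,'c33')
E
```

```text
t 50.80 tcp [ 0.5611 -0.2994  0.0009] yaw 4.0 q6 -0.72 q1 -0.65 F [ 0.3 -0.7 -1.4] op 0.531
 yaw -176.1 travel [ 0.0009 -0.0002  0.0006] dr [-3.14e+00  1.00e-03 -3.00e-03]
 yaw 3.9 travel [ 0.0009 -0.0002  0.0006] dr [ 0.002 -0.002 -0.   ]
 yaw 183.9 travel [ 0.0009 -0.0002  0.0006] dr [-3.14e+00  1.00e-03 -3.00e-03]
```

View pics/c33.png

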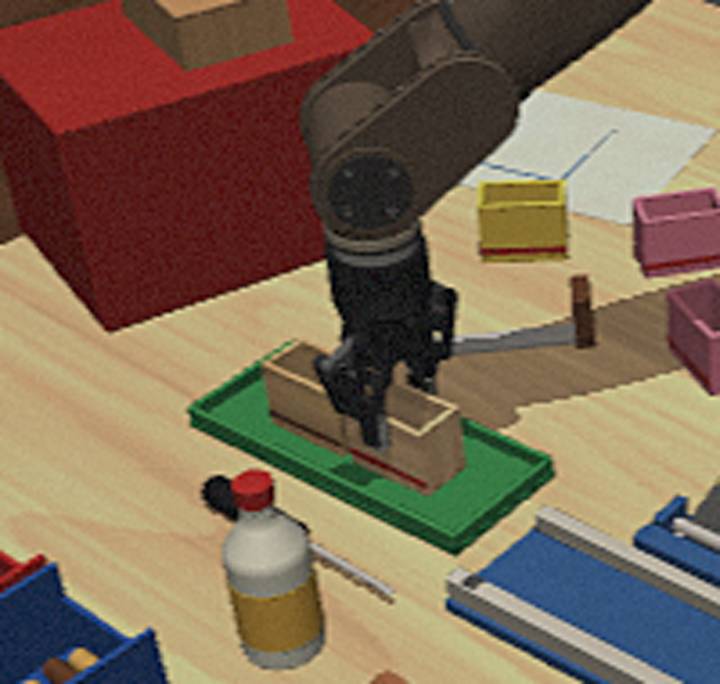

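Call:
play_rows:
  claw: [255, 255, 255, 255]
  travel:
    - [0.001, 0, 0]
    - [0.002, 0, 0]
    - [0.002, 0, 0]
    - [0.002, 0, 0]
  dr:
    - [0, 0, 0]
    - [0, 0, 0]
    - [0, 0, 0]
    - [0, 0, 0]

```text
time: 51.25
eef_pos: [0.5615, -0.2998, 0.0001]
tcp_rot: [0.483, 0.517, -0.482, 0.517]
contact_force: [-2.8, 1.4, 6.1]
opening: 0.53
```

Call:
play_rows:
  claw: [0, 0, 0, 0, 0, 0, 0, 0, 0, 0, 0, 0, 0, 0, 0, 0, 0, 0]
  travel:
    - [0, 0, 0]
    - [0, 0, 0]
    - [0, 0, 0]
    - [0, 0, 0]
    - [0, 0, 0]
    - [0, 0, 0]
    - [-0.03, 0, 0]
    - [-0.06, 0, 0]
    - [-0.1, 0, 0]
    - [-0.15, 0, 0]
    - [-0.18, 0, 0]
    - [-0.18, -0.03, -0.04]
    - [-0.18, -0.06, -0.08]
    - [-0.18, -0.09, -0.12]
    - [-0.18, -0.1, -0.16]
    - [-0.18, -0.1, -0.18]
    - [-0.18, -0.1, -0.18]
    - [-0.18, -0.1, -0.18]
  dr:
    - [0, 0, 0]
    - [0, 0, 0]
    - [0, 0, 0]
    - [0, 0, 0]
    - [0, 0, 0]
    - [0, 0, 0]
    - [0, 0, 0]
    - [0, 0, 0]
    - [0, 0, 0]
    - [0, 0, 0]
    - [0, 0, 0]
    - [0, 0, 0]
    - [0, 0, 0]
    - [0, 0, 0]
    - [0, 0, 0]
    - [0, 0, 0]
    - [0, 0, 0]
    - [0, 0, 0]

```text
time: 53.05
eef_pos: [0.4493, -0.1276, 0.1805]
tcp_rot: [0.483, 0.517, -0.482, 0.518]
contact_force: [-0.5, -0.8, -0.1]
opening: 1.002
```

```bash
python3 - <<'E'
from h import *
plan((.561,-.300,.0),3.9)
s=snap('scene','scene29');d=snap('top','top29');slider(d,s)
print('boxes',rect(d,330,150,387,215,.05,.08),rect(d,387,150,440,215,.05,.08))
E
```

```text
t 53.05 tcp [ 0.4493 -0.1276  0.1805] yaw 4.0 q6 -0.57 q1 -0.50 F [-0.5 -0.8 -0.1] op 1.002
 yaw -176.1 travel [0.1807 0.0989 0.1799] dr [-3.139e+00  3.000e-03 -0.000e+00]
 yaw 3.9 travel [0.1807 0.0989 0.1799] dr [ 0.003 -0.    -0.002]
 yaw 183.9 travel [0.1807 0.0989 0.1799] dr [-3.139e+00  3.000e-03 -0.000e+00]
top slider (66, array([516.7, 279.7]), array([27.5, 20.7]), 85.05, np.float64(84.6)) y -49.57724029593116
scene slider (89, array([518. , 287.5]), array([27.8, 24. ]), 79.62, np.float64(84.0)) y -48.9922773748123
boxes (168, array([ 561.4, -296.8]), array([76.9, 47.2]), -86.45, np.float64(64.3)) (239, array([ 566.3, -382.6]), array([97.9, 47.5]), -87.44, np.float64(64.8))
```

View pics/scene29.png

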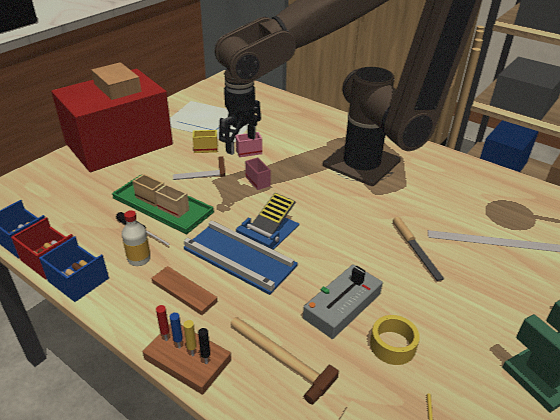

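View pics/top29.png

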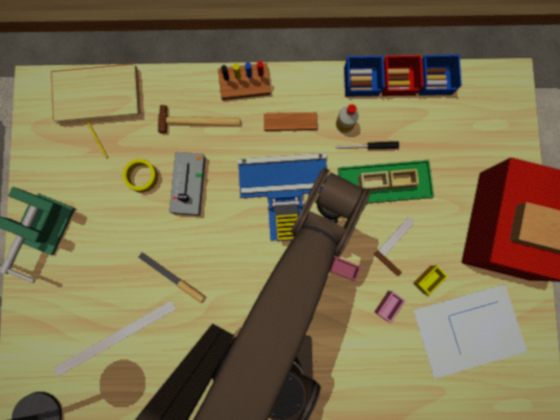

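```bash
python3 - <<'E'
from h import *
print(ctrl.sign_off())
E
```

```text
the job is handed in; nothing more can be done
None
```

The job is done and handed in at about 53 s of the 210 s allowed. Only two boxes were on the bench, box_a (dark stripe) and box_c (red stripe). I found no box_b.

**What I did**
1. I stood both boxes on the clamp bed about 90 mm apart.
2. I slid the pressure grip to the green marker. My measurements put it within about 1 mm of the marker.
3. I pressed the pedal to its stop and held it there for about 3 s. The jaw measured −8 mm and the box centres about 16 mm.
4. I let the pedal up, and the jaw came back to −38 mm.
5. I pushed the slider against its zero stop.
6. I set both boxes upright in the green tray.

**Last checks:** both boxes are upright in the tray about 88 mm apart. The slider is at the red line within about 1 mm: the two cameras read −49.6 and −49.0 mm, and zero is −50. The bystanders and look-alikes look unmoved in the pictures, and the gripper is open and clear.

**What disagreed**
- **Finger height:** the real fingertips sit about 32 mm higher than the reported tool position. My first grasp of box_c therefore closed empty inside the box, without moving it. I corrected for the offset afterwards.
- **Pedal force:** the force briefly reached 60 N on the pedal stop, through the fingertips. It then read 26 to 34 N during the hold. This is under the 120 N wrist limit. The 40 N limit is stated for the arm and gripper body, and I took the fingertips not to count towards it.

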